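# Clamp the plate blanks as one pack for drilling

### The arm

A 6-joint arm with a two-finger parallel gripper is mounted at the origin on the work surface. World frame = base frame: x ahead of the robot, y to its left, z up, the work surface at z = 0. Lengths are in mm, angles in rad, forces in N, time in s.
With the tool pointing down it reaches from about 350 to 975 mm from the base axis. Payload 7.1 kg.
Tool frame: the origin (TCP) lies at the centre of the arm's flange, where the gripper is bolted on; the fingertips stand 182 mm ahead of it and the grasp point (between the pads) lies 163 mm ahead of it; z points along the fingers, y is the line along which they close (so a half turn about z gives the same grasp; the last joint's range is limited). The gripper opens to 88 mm and grips with 3 to 60 N. Pads are 20 mm wide; open, the fingers measure 115 mm over their backs; the gripper's body (75 mm by 178 mm) begins 61 mm behind the grasp point.
Start: joints at [-1.287, 0.423, 1.63, -0, 1.089, -0.019], TCP at [186.389, -596.545, 404.675] pointing down, gripper open.
Joint ranges: [-3, 3], [-0.9, 2.11], [0.09, 2.58], [-1.31, 4.45], [0.11, 2.69], [-2.54, 2.54]. Speed limits (rad/s): [2.39, 2.39, 3.01, 3.14, 3.14, 3.14].

### API

Orientations are given as a rotation vector (axis times angle).
In Python, from workcell import readout, get_image, ctrl gives the robot as it stands.
- The arm moves only by the tool step_arm, never from a script. Its argument "targets" is a list that holds one entry, the list of rows, each a list of 7 numbers: the shift along the world's x, y, z as a fraction of full scale, then the turn, a rotation vector about the world's x, y, z as a fraction of full scale, then the opening, from 0 (shut) to 1 (fully open). In form: [[[dx, dy, dz, wx, wy, wz, claw], ...]]. A call has exactly 5 rows; each row shifts and turns the commanded pose from where the row before left it; what a row does not reach is not made up. Full scale, the value 1, is 0.05 m for a shift and 4 degrees for a turn. A row lasts 1/8 s, in which the tool goes at most 62.5 mm and 10.7 degrees, less where a joint would pass 70% of its speed; a pose out of reach is approached as far as the arm can. A call with a number of a shift or a turn outside -1 to 1 is refused whole. A call with a gripper value outside its range is refused whole. The fingers move at their own pace and stop on an object; the grip force is fixed at half the most. Time passes only in rows, so rows that do not move let the fingers close, or fill a call up. It gives the time, the measured TCP pose, the force, the opening and the grip force at its end, in the units of the state.
- readout.get_obs(): the state, without advancing time (a new reading comes with each control period).
- get_image(name): name is "scene" or "top" or "wrist"; returns a dict with "pixels" (480x640x3 uint8, red, green, blue), "intrinsics" (3x3 intrinsics, pixels), "extrinsics" (4x4, takes a point from world to camera coordinates). Camera axes: x right, y down, z forward; pixel columns grow to the right and rows downward; lengths in mm; the calibration is good to about 2 mm. The wrist camera is an equidistant fisheye: a pixel r from the principal point sees the ray r / f radians off the axis. A picture is of the moment at which its call begins. There is no depth.
- ctrl.close_job(): hands the job in; it is judged then, once.
The state is a dict: "t": time; "qpos": joint angles; "qvel": joint speeds; "joint_torque": joint torques, N m; "ee_pos": TCP position; "orientation": TCP orientation; "ft_force": force on the tool from outside, world axes, zero at the start; "moment": the same for the moment, N m; "width": finger opening in mm; "grasp_force": force on a finger pad.
Only numpy, scipy, OpenCV 4.12 (cv2) and the standard library are available. Lean on these libraries where they do the work, as an engineer would, in place of code of your own. Each camera call takes 0.05 s, during which the arm holds its last target. There are 200 camera calls.

### The job

Swing the hasp off its catch, open the case and take out every aluminium blank in it; lay the blanks one on another on the bed of the green screw clamp, squarely along the bed with their far ends close to the upright. Then turn the T-handle clockwise until its resistance rises clearly and the pack is firmly clamped, without forcing it further; shut the lid of the empty case and swing the hasp back down over its catch. Keep the hasp swung up whenever the lid is raised, and leave the mug, the jar and the screwdriver alone.

Things in the scene. Friction and masses are not known exactly. Their poses are not given: they have to be found in the camera images.
- case: grey tool case, 210 deep (its x, front at -x towards the robot) x 280 wide (y) x 50 high without lid, walls 6, inner floor 5 above the bench; fixed; origin under its centre. Two rubber rails 12 wide with tops 25 above the bench run across inside at x = -15 and +45; 8 high teeth on them keep each blank in a slot 48 wide, at y = -74, 0 and 74; end strips stop it at x = -89 and 93.
- lid (a joint): lid angle: 0 shut, growing as it is raised, 1.75 rad fully open (just past upright). Stiff hinge along the case's far (+x) upper edge, it stays where it is left; raising it takes about 5 N at the knob.
- lid_knob (a point): grip point of the lid's black knob, a block 14 (lid x) x 26 (lid y) x 38 tall standing on the 8 thick lid; the point is 14 below the knob's top, 24 above the lid's top, 185 from the hinge towards the front and 32 above the hinge's level (lid shut), 60 right of the lid's middle. The lid reaches 25 further to the front.
- lid_hinge (a point): middle of the lid's hinge axis (along the case's y), 50 above the bench, 105 behind the case's centre, at the level of the lid's underside. The lid turns about it.
- hasp (a joint): hasp angle: 0 lying flat over the catch on the lid, growing as its free end swings up and towards the case's front, 2.3 rad fully open (leaning well back past upright, out of the way). Stiff enough to stay where it is left.
- hasp_tab (a point): grip point of the hasp's finger tab, an upright steel block 10 (hasp x) x 26 (hasp y) x 40 tall at the free end of the leaf; the point is 12 below the tab's top (hasp shut), and 30 above the shut lid's top.
- hasp_hinge (a point): middle of the hasp's hinge axis (along the case's y) at the case's front upper edge, 60 above the bench; the tab's grip point is 42 beyond it and 28 above it when the hasp lies shut. The leaf is 50 long, 30 wide, 3 thick.
- blank0: plain aluminium plate blank, 160 long (its x) x 40 wide (its y) x 12 thick (z), 0.17 to 0.27 kg; origin at the centre of its underside, so both ends and both faces are alike. Each lies flat in the case on two 20 high rubber rails (its underside 25 above the bench), lengthwise front to back, 34 apart. None if absent (two or three are there).
- blank1: same as blank0, another of the three.
- blank2: same as blank0, another of the three.
- clamp: green screw clamp on a steel base plate 12 thick, fixed; origin on the bench under the middle of its bed, x along the bed, away from the robot. The green upright's front face (back stop) is at x = 84, the upright screw's axis at x = 45; a green arm 40 wide reaches forward to x = 24, 120 to 145 above the bench. Two cheeks, x = 29 to 84, stand beside the bed, 50 apart, tops 66 above the bench.
- bed (a point): middle of the top face of the clamp's steel bed, 30 above the bench. The bed is 166 long (x) and 40 wide (y), as wide as a blank, free on both sides in front of the cheeks. Each blank's centre belongs over this point: within 9 sideways, from 16 short to 4 beyond (touching the stop), within 0.12 rad of the bed's direction.
- thandle (a joint): T-handle turn in rad: grows clockwise from above and drives screw and handle down 5 mm per rad. Starts at 0.5 to 2, ends at 9.2. Turning free takes 0.15 N m; once the pad presses, 0.15 N m more per 30 N of pressing force, and each further rad adds about 30 N. Let go, it may spring back to about 30 N. Firmly clamped: over 12 N; forced: over 90 N.
- thandle_bar (a point): middle of the T-handle's steel bar, on the screw's vertical axis, 159 to 167 above the bed at the start and sinking with the screw; the bar is 60 long (this point's x; 79 over its end balls), 14 wide (y), 18 high, on a shaft 12 in diameter; its ends are free all round.
- pad_face (a point): centre of the underside of the clamp's round rubber pad (28 in diameter), on the screw's axis; 46 to 54 above the bed at the start. It sinks with the screw, does not turn, and is backed by a spring of 6 N per mm: 113 below the bar's middle when free, nearer when it presses.
- mug: white mug, 95 high, 80 across; bystander on the bench right of the clamp.
- jar: clear jar, 80 high, 70 across; bystander on the bench right of the clamp.
- screwdriver: screwdriver 170 long; bystander on the bench left of the case.

How it is judged (in metres and radians):
On the way, in this order (a step that is already met when the one before it is completed fails the run):
1. the hasp is swung up off its catch (value of joint hasp above 1.2 rad), for 0.2 s.
2. the lid is open (value of joint lid above 1.1 rad), for 0.2 s.
3. all the blanks lie in one pack on the clamp's bed (x of blank0 in the frame of bed between -0.016 and 0.01 m and y of blank0 in the frame of bed between -0.009 and 0.009 m and z of blank0 in the frame of bed between -0.004 and 0.028 m and angle between the x axis of each of blank0, blank1, blank2 and the x axis of bed, either way round below 0.12 rad and angle between each of blank0, blank1, blank2's own z axis and vertical below 0.08 rad and x of blank1 in the frame of bed between -0.016 and 0.01 m and y of blank1 in the frame of bed between -0.009 and 0.009 m and z of blank1 in the frame of bed between -0.004 and 0.028 m and x of blank2 in the frame of bed between -0.016 and 0.01 m and y of blank2 in the frame of bed between -0.009 and 0.009 m and z of blank2 in the frame of bed between -0.004 and 0.028 m), for 0.3 s.
4. the pack is clamped (all of step 3 and (contact force between pad and blank0 above 12 N or contact force between pad and blank1 above 12 N or contact force between pad and blank2 above 12 N)), for 0.3 s.
At the end, for the whole second after the job is handed in: every blank of this start lies flat in one pack on the bed (centre within 9 mm sideways, 16 mm short to 10 mm beyond the bed's middle, within 0.12 rad of its direction), the pad presses on it with 12 N or more, the lid is shut to 0.06 rad and the hasp lies over its catch to 0.15 rad (all of step 4 and value of joint lid below 0.06 rad and value of joint hasp below 0.15 rad and linear speed of each of blank0, blank1, blank2 below 0.02 m/s); the robot touches nothing.
It fails at once if the lid is raised (over 0.2 rad) while the hasp lies over it (under 0.7 rad) (value of joint lid above 0.2 rad and value of joint hasp below 0.7 rad).
It fails at once if the clamp is forced: the pad presses with over 90 N (contact force between pad and blank0 above 90 N or contact force between pad and blank1 above 90 N or contact force between pad and blank2 above 90 N).
It fails at once if the mug, the jar or the screwdriver is moved more than 40 mm (distance of any of mug, jar, screwdriver from where it was at the start of the episode above 0.04 m).
Of blank0, blank1, blank2 only 2 to 3 are there at a start; the rules pass over those that are not, and their reading is None.
At some moment in a run one of blank0, blank1, blank2 may be knocked a few centimetres aside while the robot is not near it.
Once in a run the grip may slacken for a moment while it holds something.
It also fails if it takes over 210 s, if anything falls off the work surface, if the arm or the gripper's body presses on something with over 40 N, if the wrist force passes 120 N, or if a joint passes its speed limit or range.

## Working session

There is one attempt and no reset: what is moved stays moved. The work goes in short steps, Python scripts to look and compute and a tool call to move; the robot and the scene stay as the last step left them, time stands still between calls to the robot, and variables do not carry over. Pictures are saved under pics/ and viewed, at most 14 in all, crops included, and the job is handed in when it is done.

Besides the shell and the picture viewer there is one more tool, called as name(argument=value, ...) on one line, values as JSON. step_arm: Moves the arm, as the interface text tells. Shift numbers are shares of 0.05 m and turn numbers shares of 4 degrees, none past 1 either way. Its arguments: {"type":"object","properties":{"targets":{"type":"array"}},"required":["targets"]}

```bash
mkdir -p pics; ls
cat > h.py <<'E'
import numpy as np, cv2
from workcell import readout, get_image, ctrl
def snap(n,f=None):
    d=get_image(n); 
    if f: cv2.imwrite('pics/'+f,cv2.cvtColor(d['pixels'],cv2.COLOR_RGB2BGR)); np.savez('pics/'+f[:-4]+'.npz',K=d['intrinsics'],E=d['extrinsics'],p=d['pixels'])
    return d
def ray(d,u,v,fish=False):
    K=np.array(d['intrinsics']);E=np.array(d['extrinsics'])
    x=(u-K[0,2])/K[0,0];y=(v-K[1,2])/K[1,1]
    if fish:
        r=np.hypot(x,y); s=np.sin(r)/r if r>1e-9 else 1; c=np.array([x*s,y*s,np.cos(r)])
    else: c=np.array([x,y,1.])
    R=E[:3,:3]; return -R.T@E[:3,3], R.T@c
def onz(d,u,v,z,fish=False):
    o,r=ray(d,u,v,fish); return o+r*(z-o[2])/r[2]
def tri(rs):
    A=np.zeros((3,3));b=np.zeros(3)
    for o,r in rs:
        r=r/np.linalg.norm(r);P=np.eye(3)-np.outer(r,r);A+=P;b+=P@o
    return np.linalg.solve(A,b)
def proj(d,p,fish=False):
    K=np.array(d['intrinsics']);E=np.array(d['extrinsics']); c=E[:3,:3]@np.array(p)+E[:3,3]
    if fish:
        h=np.hypot(c[0],c[1]); t=np.arctan2(h,c[2]); q=c[:2]/max(h,1e-9)*t
    else: q=c[:2]/c[2]
    return np.array([q[0]*K[0,0]+K[0,2],q[1]*K[1,1]+K[1,2]])
def load(f):
    z=np.load('pics/'+f+'.npz'); return dict(intrinsics=z['K'],extrinsics=z['E'],pixels=z['p'])
E
python3 - <<'E'
from h import *
np.set_printoptions(precision=3,suppress=True)
print(readout.get_obs())
for n in ('scene','top','wrist'):
    d=snap(n,n+'0.png');print(n,d['intrinsics'],d['extrinsics'])
E
```

```text
pics
{'t': 0.0, 'qpos': array([-1.287,  0.424,  1.631, -0.   ,  1.089, -0.019]), 'qvel': array([ 0.002,  0.   ,  0.002, -0.001,  0.   ,  0.   ]), 'joint_torque': array([  0.001, -54.463, -27.366,   0.064,   0.023,  -0.   ]), 'ee_pos': array([ 186.292, -596.303,  403.92 ]), 'orientation': array([-3.104, -0.474,  0.   ]), 'ft_force': array([-0.06 , -0.459,  0.51 ]), 'moment': array([-0.054, -0.016, -0.036]), 'grasp_force': 0.0, 'width': 87.83422266510371}
scene [[573.253   0.    315.849]
 [  0.    573.253 240.03 ]
 [  0.      0.      1.   ]] [[  -0.722    0.692   -0.016  340.55 ]
 [   0.466    0.468   -0.751 -185.484]
 [  -0.512   -0.549   -0.661 2174.816]
 [   0.       0.       0.       1.   ]]
top [[506.981   0.    309.028]
 [  0.    506.981 236.789]
 [  0.      0.      1.   ]] [[   0.006   -1.      -0.      69.507]
 [  -0.986   -0.006   -0.169  563.568]
 [   0.169    0.001   -0.986 1312.173]
 [   0.       0.       0.       1.   ]]
wrist [[371.648   0.    323.746]
 [  0.    371.648 245.895]
 [  0.      0.      1.   ]] [[   0.298   -0.954   -0.002 -623.845]
 [  -0.915   -0.287    0.284  -34.326]
 [  -0.272   -0.082   -0.959  391.309]
 [   0.       0.       0.       1.   ]]
```

View pics/top0.png

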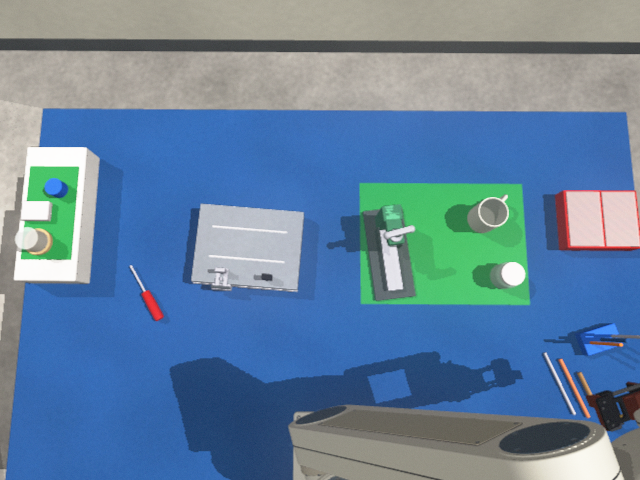

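View pics/scene0.png

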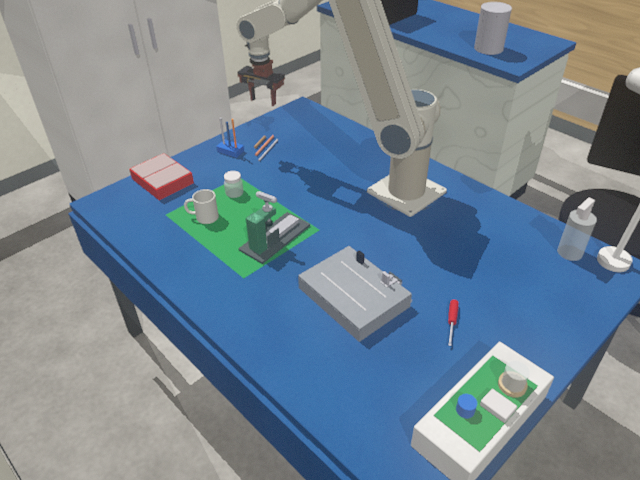

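The top view shows the case lid with corners near (200,205), (304,211), (298,292) and (192,283), the hasp at (220,280) and the knob at (266,277). The clamp's base runs from (388,208) to (390,298), with its T-bar near (400,232). The scene view shows the knob at (361,258) and the tab at about (385,280).

Run:
```python
from h import *
np.set_printoptions(precision=1,suppress=True)
t=load('top0');s=load('scene0')
for u in [(200,205),(304,211),(298,289),(192,282)]: print('lid',onz(t,*u,58))
print('knob',tri([ray(t,266,277),ray(s,361,257)]))
for u in [(364,211),(375,299),(413,295),(402,210)]: print('base',onz(t,*u,12))
for u in [(384,290),(402,288)]: print('bed',onz(t,*u,30))
print('bar ends',onz(t,386,236,200),onz(t,414,230,200))
def crop(d,x,y,w,h,k,f): cv2.imwrite('pics/'+f,cv2.cvtColor(cv2.resize(d['pixels'][y:y+h,x:x+w],None,fx=k,fy=k,interpolation=cv2.INTER_CUBIC),cv2.COLOR_RGB2BGR))
a=t['pixels'][190:310,180:430]; b=s['pixels'][180:340,230:430]
c=np.vstack([cv2.resize(a,(600,288)),cv2.resize(b,(390,312))[:,:390].copy() if 0 else cv2.copyMakeBorder(cv2.resize(b,(390,312)),0,0,0,210,0)])
cv2.imwrite('pics/c0.png',c[:,:,::-1])
```

```text
lid [646.5 367.   58. ]
lid [631.6  86.9  58. ]
lid [422.6 100.9  58. ]
lid [439.2 379.2  58. ]
knob [451.6 183.9  77.5]
base [643.  -79.4  12. ]
base [ 400.1 -106.1   12. ]
base [ 411.5 -208.9   12. ]
base [ 646.4 -185.    12. ]
bed [ 423.3 -128.2   30. ]
bed [ 428.9 -176.4   30. ]
bar ends [ 540.1 -110.4  200. ] [ 555.  -177.5  200. ]
```

View pics/c0.png

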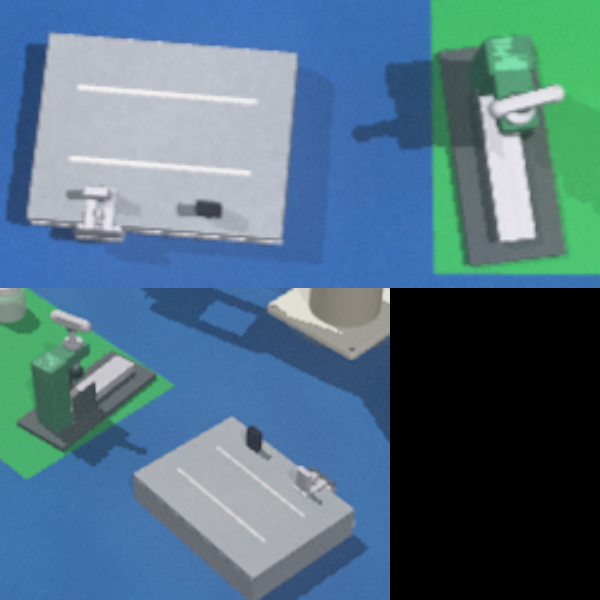

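The crop shows the hasp straddling the lid's front edge on the left, the knob on the right, and the bed open towards the robot. The T-bar crosses the bed roughly along y. I'll go above the case front.

step_arm(targets=[[[1,0.4,0,0,0,-1,1],[1,0.6,0,0,0,-1,1],[1,1,0,0,0,-1,1],[1,1,0,0,0,-1,1],[1,1,0,0,0,-1,1]]])

```text
t: 0.78
ee_pos: [420.1, -412.4, 404.5]
orientation: [-3.14, 0.077, 0.0]
ft_force: [-0.1, -1.1, 0.3]
width: 87.7
grasp_force: 0.0
```

step_arm(targets=[[[0,1,0,0,0,-0.2,1],[0,1,0,0,0,0,1],[0,1,0,0,0,0,1],[0,1,0,0,0,0,1],[0,1,0,0,0,0,1]]])

```text
t: 1.4
ee_pos: [418.7, -162.4, 404.6]
orientation: [-3.14, 0.095, -0.0]
ft_force: [-0.2, 0.3, -0.1]
width: 87.8
grasp_force: 0.0
```

step_arm(targets=[[[0,1,0,0,0,0,1],[0,1,0,0,0,0,1],[0,1,0,0,0,0,1],[0,1,0,0,0,0,1],[0,1,0,0,0,0,1]]])

```text
t: 2.02
ee_pos: [418.7, 87.6, 404.8]
orientation: [-3.14, 0.095, -0.0]
ft_force: [1.1, 0.1, 0.8]
width: 87.5
grasp_force: 0.0
```

step_arm(targets=[[[0,1,0,0,0,0,1],[0,1,0,0,0,0,1],[0,0.5,0,0,0,0,1],[0,0,-0.4,0,0,0,1],[0,0,0,0,0,0,1]]])

```text
t: 2.65
ee_pos: [418.3, 211.1, 383.5]
orientation: [3.139, -0.093, -0.004]
ft_force: [-0.3, 0.8, -0.1]
width: 87.9
grasp_force: 0.0
```

Run:
```python
from h import *
np.set_printoptions(precision=2,suppress=True)
o=readout.get_obs();print(o['t'],o['ee_pos'],o['orientation'],o['qpos'],o['ft_force'])
d=snap('wrist','w1.png');E=d['extrinsics'];print(-E[:3,:3].T@E[:3,3],E[:3,:3])
```

```text
2.65 [418.31 211.1  383.52] [ 3.14 -0.09 -0.  ] [ 0.44  0.22  1.98 -0.    0.94  2.07] [-0.27  0.82 -0.14]
[496.44 206.26 362.69] [[-0.06 -1.   -0.  ]
 [-0.96  0.06  0.29]
 [-0.29  0.02 -0.96]]
```

View pics/w1.png

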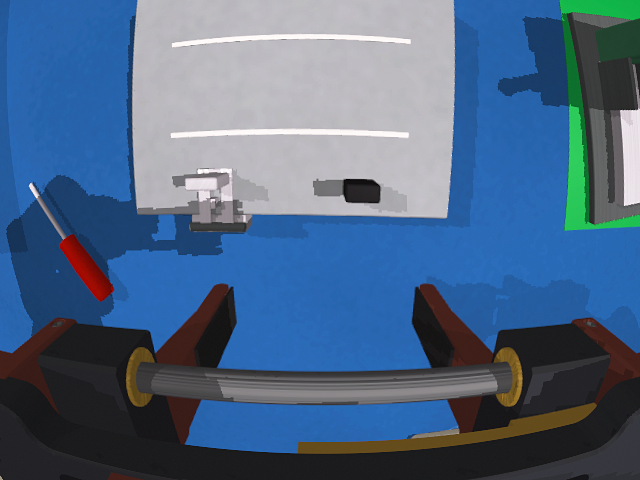

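The wrist view shows the hasp tab's top at about (201,184), the hinge barrel at (220,226), the knob's top at (362,184), and the lid's front corners at (137,209) and (447,217).

Run:
```python
from h import *
np.set_printoptions(precision=1,suppress=True)
w=load('w1');t=load('top0')
print('tab',onz(w,201,184,100,1),'barrel',onz(w,220,226,60,1),'knob',onz(w,362,188,90,1))
for u in [(137,208),(447,216)]: print('corner',onz(w,*u,58,1))
for u in [(172,44),(410,41),(171,135),(408,135)]: print('line',onz(w,*u,58,1))
```

```text
tab [470.5 298.2 100. ] barrel [428.9 299.7  60. ] knob [457.8 180.2  90. ]
corner [451.2 379.1  58. ]
corner [425.9 103.2  58. ]
line [592.2 330.2  58. ]
line [576.2 130.7  58. ]
line [511.7 336.1  58. ]
line [496. 137.  58.]
```

step_arm(targets=[[[0.6,1,-0.2,0,0,0,0.6],[0.2,0.5,-0.4,0,0,0,0.6],[0,0,-0.4,0,0,0,0.6],[0,0,0,0,0,0,0.6],[0,0,0,0,0,0,0.6]]])

```text
t: 3.32
ee_pos: [459.3, 285.7, 335.6]
orientation: [-3.14, 0.096, -0.001]
ft_force: [-1.1, 0.4, -0.0]
width: 53.2
grasp_force: 0.0
```

Run:
```python
from h import *
np.set_printoptions(precision=2,suppress=True)
o=readout.get_obs();print(o['t'],o['ee_pos'],o['orientation'],o['qpos'])
d=snap('wrist','w2.png')
```

```text
3.325 [459.28 285.7  335.64] [-3.14  0.1  -0.  ] [ 0.53  0.39  1.87 -0.    0.88  2.17]
```

View pics/w2.png

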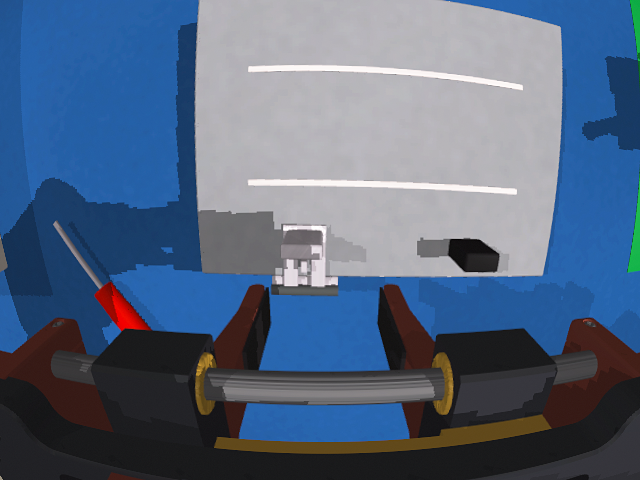

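The second wrist view shows the tab's top face centred near (303,252), its lit base at (303,228), the barrel at (305,290), and the knob's top at about (481,259).

Run:
```python
from h import *
np.set_printoptions(precision=1,suppress=True)
w=load('w1');v=load('w2')
print('tab',tri([ray(w,201,184,1),ray(v,303,252,1)]),onz(v,303,252,100,1))
print('barrel',tri([ray(w,220,226,1),ray(v,305,290,1)]))
print('knob',tri([ray(w,362,188,1),ray(v,480,258,1)]),onz(v,480,258,96,1))
for u in [(249,69),(522,87),(249,183),(516,191)]: print('line',onz(v,*u,58,1))
a=np.hstack([cv2.resize(w['pixels'][150:240,165:265],(400,360),interpolation=cv2.INTER_CUBIC),cv2.resize(v['pixels'][215:305,255:355],(400,360),interpolation=cv2.INTER_CUBIC)])
cv2.imwrite('pics/c2.png',a[:,:,::-1])
```

```text
tab [470.7 298.1 100.1] [470.9 297.9 100. ]
barrel [427.1 301.9  54.6]
knob [457.5 180.8  92.4] [458.3 182.8  96. ]
line [591.2 329.5  58. ]
line [576.1 130.8  58. ]
line [510.7 335.6  58. ]
line [496.3 137.1  58. ]
```

View pics/c2.png

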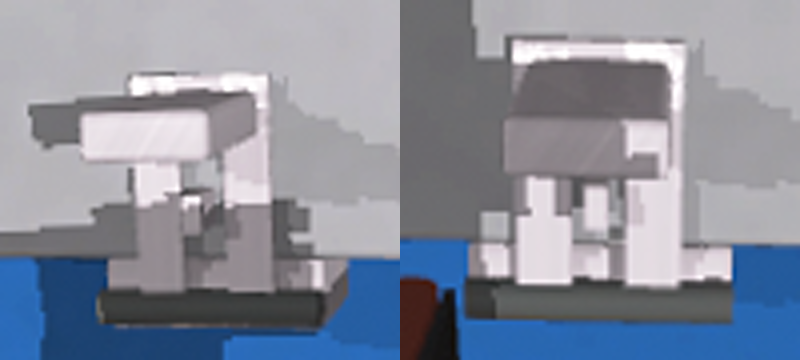

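Tab top at (471,298,100), so the grip point is at z=88 and the hinge at about (429,301,60). I'll go down and grip the tab across its width.

step_arm(targets=[[[0.23,0.25,0,0,0,-0.25,0.6],[0,0,-0.6,0,0,0,0.6],[0,0,-0.6,0,0,0,0.6],[0,0,-0.45,0,0,0,0.6],[0,0,0,0,0,0,0.6]]])

```text
t: 4.0
ee_pos: [470.7, 298.8, 251.2]
orientation: [3.138, -0.123, -0.003]
ft_force: [-0.7, -0.5, 0.5]
width: 52.8
grasp_force: 0.0
```

step_arm(targets=[[[0,0,0,0,0,0,0.2],[0,0,0,0,0,0,0.2],[0,0,0,0,0,0,0.2],[0,0,0,0,0,0,0.2],[0,0,0,0,0,0,0.2]]])

```text
t: 4.62
ee_pos: [470.8, 298.9, 253.0]
orientation: [-3.138, 0.122, -0.002]
ft_force: [0.1, 1.6, 6.6]
width: 26.0
grasp_force: 30.0
```

Run:
```python
import numpy as np
# hasp arc deltas in rows (case-x, z) with 0.15 rad steps, to 2.0
a=lambda t:np.array([42*np.cos(t)-28*np.sin(t),42*np.sin(t)+28*np.cos(t)])
ts=np.linspace(0,2.1,16)
for t,u in zip(ts[:-1],ts[1:]):
    d=(a(u)-a(t))/50; print(round(u,2),np.round([d[0]*.997,-d[0]*.08,d[1]],2))
```

```text
0.14 [-0.09  0.01  0.11]
0.28 [-0.1   0.01  0.1 ]
0.42 [-0.11  0.01  0.08]
0.56 [-0.12  0.01  0.07]
0.7 [-0.13  0.01  0.05]
0.84 [-0.14  0.01  0.03]
0.98 [-0.14  0.01  0.01]
1.12 [-0.14  0.01 -0.01]
1.26 [-0.14  0.01 -0.03]
1.4 [-0.13  0.01 -0.05]
1.54 [-0.12  0.01 -0.07]
1.68 [-0.11  0.01 -0.08]
1.82 [-0.1   0.01 -0.1 ]
1.96 [-0.09  0.01 -0.11]
2.1 [-0.07  0.01 -0.12]
```

Gripped at width 26. I'll swing it along the arc, first in one call to check.

step_arm(targets=[[[-0.09,0.01,0.11,0,0,0,0.2],[-0.1,0.01,0.1,0,0,0,0.2],[-0.11,0.01,0.08,0,0,0,0.2],[-0.12,0.01,0.07,0,0,0,0.2],[0,0,0,0,0,0,0.2]]])

```text
t: 5.25
ee_pos: [449.6, 300.6, 270.4]
orientation: [-3.139, 0.121, -0.002]
ft_force: [3.4, 1.2, -2.7]
width: 25.8
grasp_force: 30.0
```

step_arm(targets=[[[-0.13,0.01,0.05,0,0,0,0.2],[-0.14,0.01,0.03,0,0,0,0.2],[-0.14,0.01,0.01,0,0,0,0.2],[-0.14,0.01,-0.01,0,0,0,0.2],[-0.14,0.01,-0.03,0,0,0,0.2]]])

```text
t: 5.88
ee_pos: [416.2, 303.2, 274.5]
orientation: [-3.138, 0.122, -0.006]
ft_force: [3.4, -3.5, 14.4]
width: 25.2
grasp_force: 30.0
```

step_arm(targets=[[[-0.13,0.01,-0.05,0,0,0,0.2],[-0.12,0.01,-0.07,0,0,0,0.2],[-0.11,0.01,-0.08,0,0,0,0.2],[-0.1,0.01,-0.1,0,0,0,0.2],[-0.09,0.01,-0.11,0,0,0,0.2]]])

```text
t: 6.5
ee_pos: [386.5, 305.6, 253.3]
orientation: [3.139, -0.123, -0.003]
ft_force: [-7.8, 1.5, 14.6]
width: 25.3
grasp_force: 30.0
```

step_arm(targets=[[[0,0,0,0,0,0,0.6],[0,0,0,0,0,0,0.6],[-0.1,0,0.5,0,0,0,0.6],[0,0,1,0,0,0,0.6],[0,-0.4,0.5,0,0,0,0.6]]])

```text
t: 7.12
ee_pos: [383.1, 286.1, 354.3]
orientation: [-3.138, 0.12, -0.003]
ft_force: [0.6, -0.1, -0.5]
width: 52.6
grasp_force: 0.0
```

step_arm(targets=[[[0.5,-1,0,0,0,0,0.6],[0.5,-1,0,0,0,0,0.6],[0.52,-0.08,0,0,0,0,0.6],[0,0,0,0,0,0,0.6],[0,0,0,0,0,0,0.6]]])

```text
t: 7.75
ee_pos: [457.8, 181.6, 351.8]
orientation: [3.139, -0.122, -0.002]
ft_force: [-0.1, -0.7, 0.7]
width: 52.9
grasp_force: 0.0
```

Run:
```python
from h import *
np.set_printoptions(precision=2,suppress=True)
o=readout.get_obs();print(o['t'],o['ee_pos'],o['orientation'],o['qpos'])
d=snap('wrist','w3.png')
```

```text
7.75 [457.8  181.55 351.81] [ 3.14 -0.12 -0.  ] [0.35 0.31 1.96 0.   0.88 2.  ]
```

View pics/w3.png

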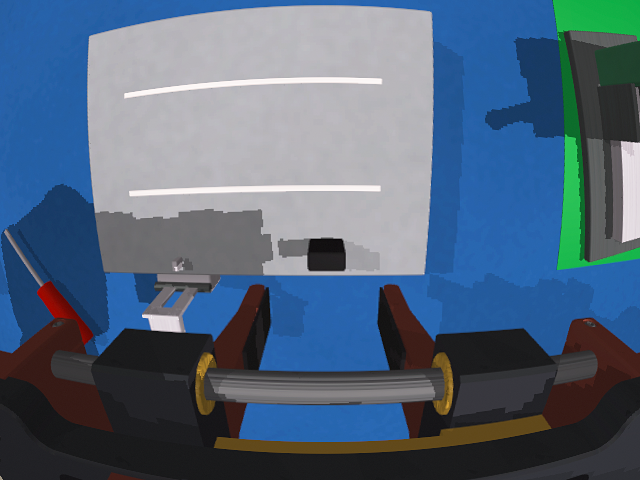

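The hasp leans back over the front at (165,305). The knob's top is at (327,262), centred between the fingers. I'll go down on it.

Run:
```python
from h import *
np.set_printoptions(precision=2,suppress=True)
v=load('w3');print(onz(v,327,262,96,1), tri([ray(load('w1'),362,188,1),ray(v,327,262,1)]))
# lid arc: grip rel hinge (-185,32)
a=lambda t:np.array([-185*np.cos(t)+32*np.sin(t),185*np.sin(t)+32*np.cos(t)])
ts=np.arange(0,1.56,0.1)
for t,u in zip(ts[:-1],ts[1:]):
    d=(a(u)-a(t))/50; print(round(u,2),np.round([d[0]*.997,-d[0]*.08,d[1]],2))
```

```text
[454.55 179.72  96.  ] [459.65 180.74 108.49]
0.1 [ 0.08 -0.01  0.37]
0.2 [ 0.12 -0.01  0.36]
0.3 [ 0.15 -0.01  0.34]
0.4 [ 0.19 -0.01  0.33]
0.5 [ 0.22 -0.02  0.31]
0.6 [ 0.25 -0.02  0.28]
0.7 [ 0.27 -0.02  0.26]
0.8 [ 0.3  -0.02  0.23]
0.9 [ 0.32 -0.03  0.2 ]
1.0 [ 0.34 -0.03  0.16]
1.1 [ 0.35 -0.03  0.13]
1.2 [ 0.36 -0.03  0.09]
1.3 [ 0.37 -0.03  0.06]
1.4 [ 0.37 -0.03  0.02]
1.5 [ 0.37 -0.03 -0.02]
```

step_arm(targets=[[[0,0,-0.7,0,0,0,0.6],[0,0,-0.7,0,0,0,0.6],[0,0,-0.7,0,0,0,0.6],[0,0,0,0,0,0,0.6],[0,0,0,0,0,0,0.2]]])

```text
t: 8.43
ee_pos: [458.4, 182.1, 248.0]
orientation: [-3.139, 0.121, -0.001]
ft_force: [0.6, 0.2, 0.3]
width: 45.7
grasp_force: 0.0
```

step_arm(targets=[[[0,0,0,0,0,0,0.2],[0,0,0,0,0,0,0.2],[0,0,0,0,0,0,0.2],[0,0,0,0,0,0,0.2],[0,0,0,0,0,0,0.2]]])

```text
t: 9.05
ee_pos: [458.7, 180.2, 248.4]
orientation: [3.137, -0.12, 0.002]
ft_force: [1.9, -14.1, 7.1]
width: 25.9
grasp_force: 30.0
```

step_arm(targets=[[[0.08,-0.03,0.37,0,0,0,0.2],[0.12,-0.01,0.36,0,0,0,0.2],[0.15,-0.01,0.34,0,0,0,0.2],[0.19,-0.01,0.33,0,0,0,0.2],[0.22,-0.02,0.31,0,0,0,0.2]]])

```text
t: 9.68
ee_pos: [496.1, 177.0, 332.9]
orientation: [3.138, -0.122, -0.002]
ft_force: [3.0, -1.8, -11.0]
width: 25.8
grasp_force: 30.0
```

step_arm(targets=[[[0.25,-0.02,0.28,0,0,0,0.2],[0.27,-0.02,0.26,0,0,0,0.2],[0.3,-0.02,0.23,0,0,0,0.2],[0.32,-0.03,0.2,0,0,0,0.2],[0.34,-0.03,0.16,0,0,0,0.2]]])

```text
t: 10.3
ee_pos: [570.2, 171.2, 388.8]
orientation: [3.138, -0.122, -0.005]
ft_force: [-0.3, 1.2, -11.4]
width: 25.6
grasp_force: 30.0
```

step_arm(targets=[[[0.35,-0.03,0.13,0,0,0,0.2],[0.36,-0.03,0.09,0,0,0,0.2],[0.37,-0.03,0.06,0,0,0,0.2],[0.37,-0.03,0.02,0,0,0,0.2],[0.37,-0.03,-0.02,0,0,0,0.2]]])

```text
t: 10.92
ee_pos: [661.3, 164.0, 403.0]
orientation: [3.139, -0.122, -0.006]
ft_force: [-3.8, 0.1, -4.1]
width: 25.6
grasp_force: 30.0
```

step_arm(targets=[[[0,0,0,0,0,0,0.5],[0,0,0,0,0,0,0.5],[0,0,1,0,0,0,0.5],[0,0,1,0,0,0,0.5],[-1,0,0,0,0,0,0.6]]])

```text
t: 11.55
ee_pos: [613.0, 164.3, 508.9]
orientation: [-3.136, 0.123, -0.018]
ft_force: [0.1, 0.1, -1.1]
width: 50.5
grasp_force: 0.0
```

step_arm(targets=[[[-1,0.3,0,0,0,0,0.6],[-1,0.7,-0.4,0,0,0,0.6],[-0.8,0.4,-0.8,0,0,0,0.6],[0,0,-0.8,0,0,0,0.6],[0,0,0,0,0,0,0.6]]])

```text
t: 12.18
ee_pos: [471.3, 233.0, 402.3]
orientation: [3.137, -0.12, -0.006]
ft_force: [0.1, -0.4, -0.6]
width: 52.9
grasp_force: 0.0
```

Run:
```python
from h import *
np.set_printoptions(precision=2,suppress=True)
o=readout.get_obs();print(o['t'],o['ee_pos'],o['orientation'],o['qpos'])
d=snap('wrist','w4.png')
```

```text
12.175 [471.26 233.   402.31] [ 3.14 -0.12 -0.01] [ 0.44  0.28  1.85 -0.    1.01  2.08]
```

View pics/w4.png

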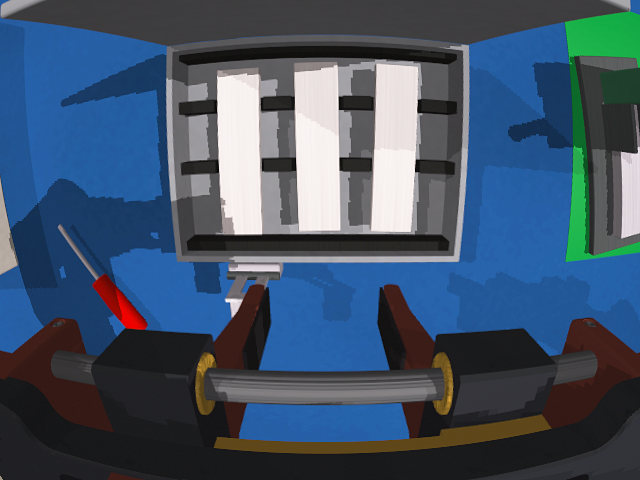

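All three blanks are there, centred at about (239,152), (317,147) and (394,148). The hasp is open at (245,285) and the lid stands upright. Next I measure the blanks.

```bash
cat >> h.py <<'E'
def blanks(d,z,roi,fish=1,thr=185):
    x0,y0,x1,y1=roi
    g=d['pixels'].min(2); m=np.zeros(g.shape,np.uint8); m[y0:y1,x0:x1]=(g[y0:y1,x0:x1]>thr)*255
    m=cv2.morphologyEx(m,cv2.MORPH_OPEN,np.ones((5,5),np.uint8))
    out=[]
    for c in cv2.findContours(m,cv2.RETR_EXTERNAL,cv2.CHAIN_APPROX_NONE)[0]:
        if cv2.contourArea(c)<1500: continue
        p=np.array([onz(d,*q[0],z,fish)[:2] for q in c],np.float32)
        (cx,cy),(w,h),a=cv2.minAreaRect(p); b=cv2.boxPoints(((cx,cy),(w,h),a)); e=[b[1]-b[0],b[2]-b[1]]; l=max(e,key=np.linalg.norm); l=l if l[0]>0 else -l
        out.append((cx,cy,max(w,h),min(w,h),np.degrees(np.arctan2(l[1],l[0]))))
    return sorted(out)
E
python3 - <<'E'
from h import *
d=load('w4')
for b in blanks(d,37,(185,55,445,242)): print(np.round(b,1))
E
```

```text
[535.1 161.6 159.4  39.8  -5.3]
[538.5 233.6 153.9  39.8  -3. ]
[541.1 307.2 152.5  40.   -4.4]
```

step_arm(targets=[[[0.2,-0.1,-0.6,0,0,0,0.6],[0,-0.2,-0.4,0,0,0,0.6],[0,-0.5,0,0,0,0,0.6],[0,-0.5,0,0,0,0,0.6],[0,0,0,0,0,0,0.6]]])

```text
t: 12.85
ee_pos: [484.0, 167.0, 355.7]
orientation: [-3.138, 0.126, -0.005]
ft_force: [0.0, 0.4, 0.4]
width: 52.8
grasp_force: 0.0
```

Run:
```python
from h import *
d=snap('wrist','w5.png'); a=load('w4')
o=readout.get_obs();print(o['ee_pos'],o['orientation'])
for z in (25,37,50):
  print(z,[np.round(b,1).tolist() for b in blanks(d,z,(150,20,480,260))],[np.round(b[:4],1).tolist() for b in blanks(a,z,(185,55,445,242))])
```

```text
[484.00069385 167.71519747 355.58991721] [-3.13774033  0.12548356 -0.00502524]
25 [[537.8, 160.7, 158.3, 41.5, -5.4], [540.8, 235.8, 153.0, 41.7, -3.2], [565.0, 303.0, 106.2, 30.2, -8.0]] [[534.6, 159.3, 165.0, 41.2], [538.2, 233.8, 159.2, 41.2], [540.8, 310.0, 157.8, 41.4]]
37 [[538.7, 160.7, 152.2, 39.9, -5.4], [541.6, 232.9, 147.0, 40.1, -3.2], [564.9, 297.5, 102.1, 29.0, -8.0]] [[535.1, 161.6, 159.4, 39.8], [538.5, 233.6, 153.9, 39.8], [541.1, 307.2, 152.5, 40.0]]
50 [[539.7, 160.7, 145.5, 38.1, -5.4], [542.5, 229.7, 140.6, 38.4, -3.2], [564.8, 291.5, 97.7, 27.8, -8.0]] [[535.6, 164.1, 153.4, 38.3], [538.9, 233.4, 148.1, 38.3], [541.4, 304.1, 146.8, 38.5]]
```

Both views agree at z=37. I'll pick the right-hand blank 45 mm in front of its centre, clear of the rails and later of the clamp arm.

step_arm(targets=[[[0.12,-0.05,-0.8,0,0,0,0.65],[0,0,-0.8,0,0,0,0.65],[0,0,-0.8,0,0,0,0.65],[0,0,-0.8,0,0,0,0.65],[0,0,0,0,0,0,0.65]]])

```text
t: 13.52
ee_pos: [488.5, 166.1, 192.1]
orientation: [3.138, -0.121, -0.006]
ft_force: [-1.3, -0.4, -0.6]
width: 56.9
grasp_force: 0.0
```

step_arm(targets=[[[0,0,0,0,0,0,0.3],[0,0,0,0,0,0,0.3],[0,0,0,0,0,0,0.3],[0,0,0.2,0,0,0,0.3],[0,0,0.4,0,0,0,0.3]]])

```text
t: 14.15
ee_pos: [488.2, 165.4, 224.0]
orientation: [3.139, -0.122, -0.003]
ft_force: [-0.2, -0.5, -2.6]
width: 39.6
grasp_force: 29.8
```

step_arm(targets=[[[0,0,1,0,0,0,0.3],[-0.4,-0.5,1,0,0,0.65,0.3],[-0.5,-1,0.1,0,0,1,0.3],[-0.5,-1,0,0,0,1,0.3],[-0.36,-1,0,0,0,0,0.3]]])

```text
t: 14.78
ee_pos: [399.1, -10.5, 329.4]
orientation: [3.137, 0.171, 0.0]
ft_force: [0.5, -0.7, -2.3]
width: 39.4
grasp_force: 30.0
```

step_arm(targets=[[[0,-0.6,0,0,0,0,0.3],[0,-0.4,0,0,0,0,0.3],[0,0,0,0,0,0,0.3],[0,0,0,0,0,0,0.3],[0,0,0,0,0,0,0.3]]])

```text
t: 15.4
ee_pos: [400.7, -58.7, 328.7]
orientation: [-3.137, -0.17, 0.0]
ft_force: [0.7, 1.0, -2.8]
width: 40.0
grasp_force: 30.0
```

Run:
```python
from h import *
np.set_printoptions(precision=2,suppress=True)
o=readout.get_obs();print(o['t'],o['ee_pos'],o['orientation'],o['qpos'],o['width'])
d=snap('wrist','w6.png')
```

```text
15.4 [400.7  -58.72 328.74] [-3.14 -0.17  0.  ] [-0.17  0.23  2.15  0.    0.76  1.29] 39.99479421452415
```

View pics/w6.png

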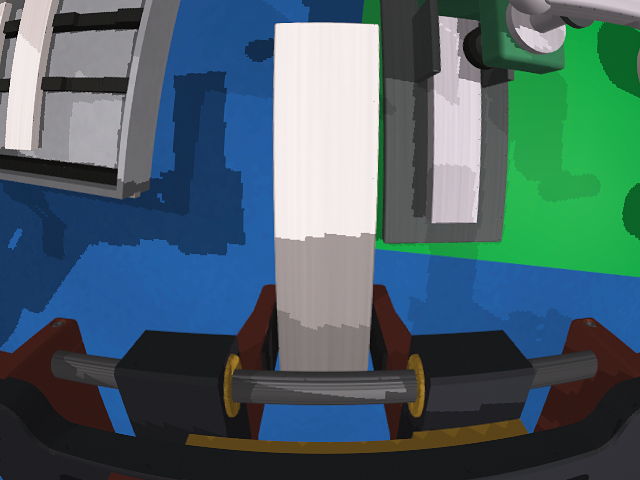

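The held blank points straight ahead, with its far end at row 23. The bed's front corners are at (432,222) and (477,222), and the base's front corners are at (384,243) and (502,241).

Run:
```python
from h import *
np.set_printoptions(precision=1,suppress=True)
d=load('w6');t=load('top0')
for u in [(432,222),(477,222),(438,80),(483,100)]: print('bed',onz(d,*u,30,1))
for u in [(384,243),(502,241),(384,60)]: print('base',onz(d,*u,12,1))
for u in [(276,23),(379,24)]: print('blank far',onz(d,*u,172,1))
print('tri',tri([ray(d,432,222,1),ray(t,384,290)]),tri([ray(d,477,222,1),ray(t,402,288)]))
# base edges & bed from top by colour
g=t['pixels'][200:305,355:420].astype(int); print(g[60].sum(1)//3)
b=blanks(t,30,(375,240,410,297),0,thr=150) if 0 else None
m=np.zeros((480,640),np.uint8); m[240:298,370:412]=(t['pixels'].min(2)[240:298,370:412]>150)*255
for r in range(250,292,6): 
    xs=np.where(m[r])[0]; print(r, onz(t,xs.min(),r,30)[:2],onz(t,xs.max()+1,r,30)[:2])
```

```text
bed [ 425.3 -141.6   30. ]
bed [ 430.1 -180.4   30. ]
bed [ 535.8 -130.5   30. ]
bed [ 527.8 -169.3   30. ]
base [ 399.1 -109.2   12. ]
base [ 413.1 -217.8   12. ]
base [548.2 -90.   12. ]
blank far [520.7 -28.1 172. ]
blank far [524.5 -65.4 172. ]
tri [ 425.5 -130.5   48.1] [ 429.8 -176.5   35.5]
[113 113 114 115 115 125 126 125 128 130 127 123 106  87  80  92 112 107
 108 107 109 106 109  95  75  76  78  86 121 194 229 229 228 228 229 229
 228 227 229 228 231 233 229 188 104  99 101 104 108 108 109 109 110 106
 113 117 117 116 117 117 116 117 115 118 113]
250 [ 531.1 -124.8] [ 531.4 -165.4]
256 [ 514.8 -127.2] [ 515.  -170.4]
262 [ 498.5 -129.6] [ 498.7 -170. ]
268 [ 482.3 -132. ] [ 482.5 -172.3]
274 [ 466.1 -134.3] [ 466.4 -174.6]
280 [ 450.  -136.7] [ 450.3 -176.9]
286 [ 434.  -136.4] [ 434.2 -179.2]
```

The bed's centre is at about (510,-150) with yaw about 7°. The blank's centre lies 42.5 ahead of the tool, so I align in front of the arm, lower, then slide in.

step_arm(targets=[[[-0.05,-0.7,0,0,0,0.2,0.3],[0,-0.7,0,0,0,0,0.3],[0,-0.7,0,0,0,0,0.3],[0,0,-0.6,0,0,0,0.3],[0,0,-0.6,0,0,0,0.3]]])

```text
t: 16.08
ee_pos: [398.6, -164.5, 268.3]
orientation: [3.135, 0.19, 0.002]
ft_force: [-0.1, 0.4, -3.0]
width: 39.3
grasp_force: 30.0
```

step_arm(targets=[[[0,0,-0.6,0,0,0,0.3],[0,0,-0.5,0,0,0,0.3],[0,0,-0.2,0,0,0,0.3],[0,0,0,0,0,0,0.3],[0,0,0,0,0,0,0.3]]])

```text
t: 16.7
ee_pos: [398.7, -164.4, 204.4]
orientation: [3.135, 0.191, 0.002]
ft_force: [-0.6, -0.3, -3.2]
width: 39.7
grasp_force: 30.0
```

Run:
```python
from h import *
np.set_printoptions(precision=2,suppress=True)
o=readout.get_obs();print(o['t'],o['ee_pos'],o['orientation'],o['ft_force'])
d=snap('wrist','w7.png')
```

```text
16.7 [ 398.73 -164.41  204.41] [3.14 0.19 0.  ] [-0.57 -0.32 -3.23]
```

View pics/w7.png

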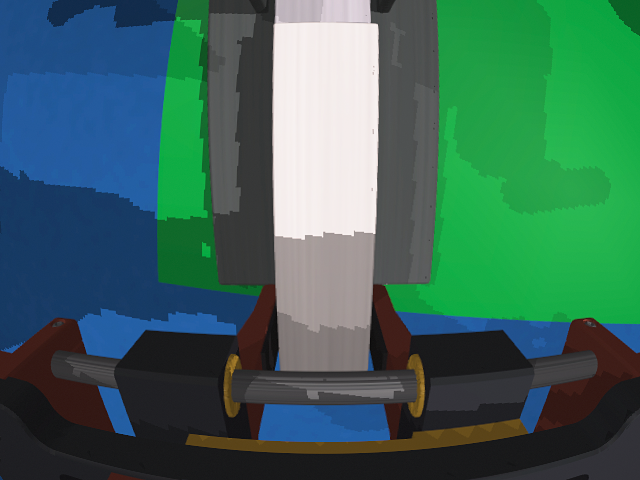

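The bed continues past the blank's far end (bed at columns 275–371, blank at 274–379 around row 22). It's nearly centred, so I check the sideways offset numerically.

Run:
```python
from h import *
np.set_printoptions(precision=1,suppress=True)
d=load('w7')
for u,z in [((275,15),30),((371,15),30),((274,26),48),((379,26),48),((273,150),48),((377,150),48),((219,284),12),((429,283),12),((208,40),12),((439,40),12)]: print(u,onz(d,*u,z,1))
```

```text
(275, 15) [ 527.6 -128.4   30. ]
(371, 15) [ 532.4 -167.7   30. ]
(274, 26) [ 517.2 -131.7   48. ]
(379, 26) [ 521.9 -169.6   48. ]
(273, 150) [ 470.5 -137.1   48. ]
(377, 150) [ 475.1 -174.6   48. ]
(219, 284) [ 399.3 -110.2   12. ]
(429, 283) [ 413. -217.   12.]
(208, 40) [519.7 -94.7  12. ]
(439, 40) [ 532.9 -202.6   12. ]
```

step_arm(targets=[[[0.2,0.04,0,0,0,0,0.3],[0.4,0.05,0,0,0,0,0.3],[0.4,0.05,0,0,0,0,0.3],[0.36,0.05,0,0,0,0,0.3],[0,0,0,0,0,0,0.3]]])

```text
t: 17.38
ee_pos: [467.6, -155.5, 204.0]
orientation: [3.134, 0.192, 0.002]
ft_force: [0.2, -7.2, -7.6]
width: 40.0
grasp_force: 29.8
```

step_arm(targets=[[[0,0,-0.06,0,0,0,0.3],[0,0,-0.05,0,0,0,0.3],[0,0,-0.02,0,0,0,0.3],[0,0,0,0,0,0,0.3],[0,0,0,0,0,0,0.3]]])

```text
t: 18.0
ee_pos: [467.9, -155.4, 200.4]
orientation: [3.134, 0.19, 0.007]
ft_force: [-7.0, -0.2, 31.8]
width: 40.0
grasp_force: 30.0
```

Seated, with an upward force of 32 N. I release, back out straight, then rise.

step_arm(targets=[[[0,0,0,0,0,0,0.65],[0,0,0,0,0,0,0.65],[0,0,0.06,0,0,0,0.65],[-0.7,-0.086,0.05,0,0,0,0.65],[-0.8,-0.1,0.3,0,0,0,0.65]]])

```text
t: 18.62
ee_pos: [390.7, -164.1, 217.4]
orientation: [-3.135, -0.192, 0.001]
ft_force: [-0.4, -0.0, 0.1]
width: 56.8
grasp_force: 0.0
```

step_arm(targets=[[[0,0.2,1,0,0,0,0.65],[0,0.8,1,0,0,0,0.65],[0,0.8,0.5,0,0,0,0.65],[0,0,0,0,0,0,0.65],[0,0,0,0,0,0,0.65]]])

```text
t: 19.25
ee_pos: [391.2, -75.3, 341.3]
orientation: [3.136, 0.192, -0.0]
ft_force: [-1.3, -0.9, -0.1]
width: 57.1
grasp_force: 0.0
```

```bash
cat >> h.py <<'E'
BC=np.array([510,-150.2]);BD=np.array([np.cos(np.radians(7)),np.sin(np.radians(7))])
def bedf(p): 
    q=np.array(p[:2])-BC; return np.round([q@BD, q@np.array([-BD[1],BD[0]])],1)
E
python3 - <<'E'
from h import *
np.set_printoptions(precision=2,suppress=True)
o=readout.get_obs();print(o['t'],o['ee_pos'],o['orientation'],o['ft_force'])
d=snap('wrist','w8.png')
E
```

```text
19.25 [391.25 -75.25 341.25] [ 3.14  0.19 -0.  ] [-1.33 -0.93 -0.06]
```

View pics/w8.png

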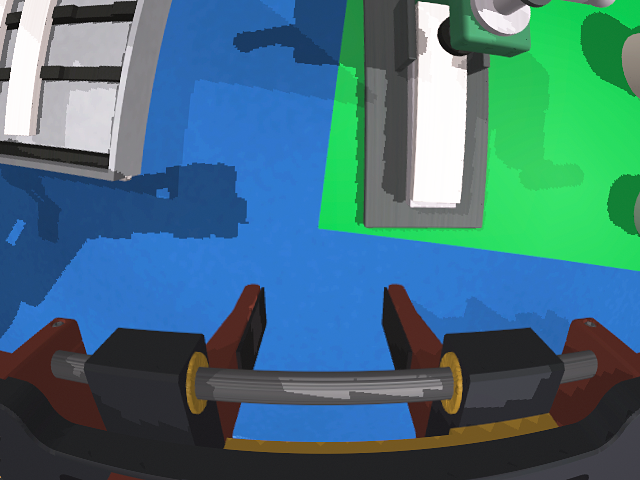

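The blank lies on the bed, with its front corners at (411,202) and (463,203). I measure it and go back to the case.

step_arm(targets=[[[0.3,1,0.3,0,0,-1,0.65],[0.3,1,0.3,0,0,-1,0.65],[0.3,1,0.3,0,0,-0.9,0.65],[0.3,1,0.3,0,0,0,0.65],[0.3,1,0,0,0,0,0.65]]])

```text
t: 19.92
ee_pos: [467.5, 175.7, 401.3]
orientation: [3.139, -0.13, 0.0]
ft_force: [0.5, -0.5, -0.8]
width: 57.1
grasp_force: 0.0
```

step_arm(targets=[[[0.1,0.8,0,0,0,0,0.65],[0,0.4,0,0,0,0,0.65],[0,0,0,0,0,0,0.65],[0,0,0,0,0,0,0.65],[0,0,0,0,0,0,0.65]]])

```text
t: 20.55
ee_pos: [471.3, 233.6, 401.5]
orientation: [3.139, -0.13, -0.001]
ft_force: [0.0, -0.7, 0.4]
width: 57.1
grasp_force: 0.0
```

Run:
```python
from h import *
np.set_printoptions(precision=2,suppress=True)
w=load('w8')
for u in [(411,202),(463,203),(415,70),(466,80)]: print(bedf(onz(w,*u,42,1)))
o=readout.get_obs();print(o['t'],o['ee_pos'],o['orientation'])
d=snap('wrist','w9.png')
for b in blanks(d,37,(185,40,445,242)): print(np.round(b,1))
```

```text
[-77.7  21.7]
[-77.4 -21.7]
[24.4 20.8]
[ 20.3 -20.5]
20.55 [471.27 233.59 401.46] [ 3.14 -0.13 -0.  ]
[481.  169.1  56.2  53.5  -1.6]
[537.3 233.5 155.2  40.2  -3.1]
[540.8 307.1 152.5  40.3  -4.2]
```

step_arm(targets=[[[0.43,0.06,-0.8,0,0,0,0.65],[0,0,-0.9,0,0,0,0.65],[0,0,-0.9,0,0,0,0.65],[0,0,-0.9,0,0,0,0.65],[0,0,-0.65,0,0,0,0.65]]])

```text
t: 21.22
ee_pos: [492.6, 237.0, 192.4]
orientation: [3.138, -0.129, -0.002]
ft_force: [0.5, 0.1, -0.6]
width: 57.1
grasp_force: 0.0
```

step_arm(targets=[[[0,0,0,0,0,0,0.65],[0,0,0,0,0,0,0.3],[0,0,0,0,0,0,0.3],[0,0,0,0,0,0,0.3],[0,0,0,0,0,0,0.3]]])

```text
t: 21.85
ee_pos: [493.4, 238.0, 195.5]
orientation: [-3.138, 0.127, -0.004]
ft_force: [-1.0, -1.4, 8.6]
width: 39.7
grasp_force: 30.0
```

step_arm(targets=[[[0,0,0.2,0,0,0,0.3],[0,0,0.8,0,0,0,0.3],[0,0,1,0,0,0,0.3],[-0.2,-0.5,0.8,0,0,0,0.3],[-0.4,-1,0,0,0,1,0.3]]])

```text
t: 22.48
ee_pos: [464.0, 163.4, 337.8]
orientation: [-3.139, 0.012, -0.012]
ft_force: [0.4, -0.3, -2.2]
width: 39.7
grasp_force: 30.0
```

step_arm(targets=[[[-0.4,-1,0,0,0,1,0.3],[-0.4,-1,0,0,0,0.9,0.3],[-0.4,-1,0,0,0,0,0.3],[-0.1,-0.9,0,0,0,0,0.3],[0,-0.5,0,0,0,0,0.3]]])

```text
t: 23.1
ee_pos: [396.8, -58.7, 334.6]
orientation: [3.136, 0.188, 0.0]
ft_force: [0.5, 0.2, -2.9]
width: 40.0
grasp_force: 30.0
```

```bash
cat >> h.py <<'E'
def held(f):
    d=snap('wrist',f); o=readout.get_obs(); e=o['ee_pos']; z=e[2]-163+9
    b=[q for q in blanks(d,z,(240,0,400,235),1,150)]
    print(o['t'],np.round(e,1),np.round(o['orientation'],3),o['width'])
    for q in b:
        q=np.array(q); a=np.radians(q[4]); far=q[:2]+q[2]/2*np.array([np.cos(a),np.sin(a)]); print('far',np.round(far-e[:2],1),np.round(q,1))
E
python3 - <<'E'
from h import *
held('w10.png')
E
```

```text
23.15 [397.4 -60.  334.7] [3.135e+00 1.880e-01 1.000e-03] 39.48788135690269
far [123.7  15.9] [480.5 -48.9  81.8  38.    6.7]
```

step_arm(targets=[[[0.03,-0.7,0,0,0,0,0.3],[0,-0.7,-0.1,0,0,0,0.3],[0,-0.69,-0.4,0,0,0,0.3],[0,0,-0.6,0,0,0,0.3],[0,0,-0.6,0,0,0,0.3]]])

```text
t: 23.78
ee_pos: [399.4, -161.8, 248.7]
orientation: [3.136, 0.189, 0.002]
ft_force: [1.1, -0.0, -2.0]
width: 39.6
grasp_force: 30.0
```

step_arm(targets=[[[0,0,-0.45,0,0,0,0.3],[0,0,-0.2,0,0,0,0.3],[0,0,0,0,0,0,0.3],[0,0,0,0,0,0,0.3],[0,0,0,0,0,0,0.3]]])

```text
t: 24.4
ee_pos: [399.6, -161.7, 217.3]
orientation: [3.135, 0.19, 0.002]
ft_force: [-0.1, -0.4, -2.5]
width: 40.0
grasp_force: 30.0
```

Run:
```python
from h import *
d=snap('wrist','w11.png'); o=readout.get_obs(); print(o['ee_pos'],o['ft_force'])
g=d['pixels'].min(2)
z=o['ee_pos'][2]-163+9
q=blanks(d,z,(240,0,400,235),1,150)
for b in q: print(np.round(b,1), bedf(b))
# blank side edges at two rows
for r in (60,140,200):
    xs=np.where(g[r,250:400]>150)[0]+250; print(r,xs.min(),xs.max(),bedf(onz(d,xs.min(),r,z,1)),bedf(onz(d,xs.max()+1,r,z,1)))
```

```text
[ 399.55541793 -161.73449495  217.22404605] [-0.04330263 -0.3192264  -1.4104338 ]
[ 486.5 -151.7   88.1   38.4    6.6] [-23.5   1.4]
60 272 378 [-3.2 20.2] [ -3.2 -17.8]
140 272 377 [-32.6  20.4] [-32.6 -17.5]
200 273 375 [-54.5  20.5] [-54.5 -17.2]
```

step_arm(targets=[[[0.2,0,0,0,0,0,0.3],[0.4,0.05,0,0,0,0,0.3],[0.4,0.05,0,0,0,0,0.3],[0.37,0.045,0,0,0,0,0.3],[0,0,0,0,0,0,0.3]]])

```text
t: 25.08
ee_pos: [463.4, -153.7, 214.6]
orientation: [-3.131, -0.191, 0.025]
ft_force: [-18.6, -6.6, -0.9]
width: 40.0
grasp_force: 29.8
```

step_arm(targets=[[[0,0,-0.05,0,0,0,0.3],[0,0,-0.04,0,0,0,0.3],[0,0,0,0,0,0,0.3],[0,0,0,0,0,0,0.3],[0,0,0,0,0,0,0.3]]])

```text
t: 25.7
ee_pos: [465.2, -153.5, 212.7]
orientation: [-3.132, -0.188, 0.013]
ft_force: [-17.2, 2.8, 25.6]
width: 40.1
grasp_force: 30.1
```

A push-back of 17 N along -x suggests the far end touches the stop. I release and check.

step_arm(targets=[[[0,0,0,0,0,0,0.65],[0,0,0,0,0,0,0.65],[0,0,0.06,0,0,0,0.65],[-0.7,-0.086,0.05,0,0,0,0.65],[-0.8,-0.1,0.3,0,0,0,0.65]]])

```text
t: 26.32
ee_pos: [392.4, -163.7, 232.3]
orientation: [-3.136, -0.192, 0.001]
ft_force: [-0.5, -0.1, 0.8]
width: 57.0
grasp_force: 0.0
```

step_arm(targets=[[[0,0.2,1,0,0,0,0.65],[0,0.8,1,0,0,0,0.65],[0,0.8,0.5,0,0,0,0.65],[0,0,0,0,0,0,0.65],[0,0,0,0,0,0,0.65]]])

```text
t: 26.95
ee_pos: [392.9, -74.8, 356.2]
orientation: [3.135, 0.192, 0.0]
ft_force: [-0.3, -0.3, 0.5]
width: 57.0
grasp_force: 0.0
```

Run:
```python
from h import *
d=snap('wrist','w12.png'); o=readout.get_obs(); print(o['t'],o['ee_pos'],o['orientation'])
g=d['pixels'].min(2)
for b in blanks(d,54,(395,60,480,225),1,180): print(np.round(b,1), bedf(b))
cv2.imwrite('pics/c12.png',cv2.resize(d['pixels'][0:240,340:540],(600,600) if 0 else (500,600),interpolation=cv2.INTER_CUBIC)[:,:,::-1])
```

```text
27.0 [392.74968483 -75.08761393 355.72703737] [-3.13575285e+00 -1.90311674e-01  1.51747027e-03]
[ 488.7 -149.8  116.1   39.9    6.2] [-21.1   3. ]
```

View pics/c12.png

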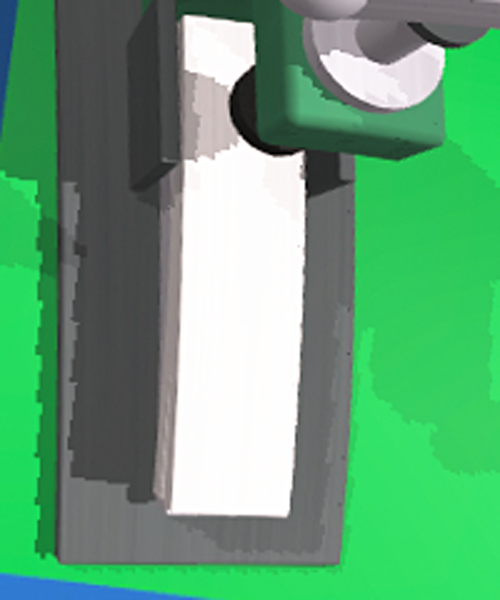

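The second blank lies squarely on the first, with its near end at crop (228,513), about 79 mm in front of the bed's middle and 3 mm left. Now the third.

step_arm(targets=[[[0.3,1,0.3,0,0,-1,0.65],[0.3,1,0.3,0,0,-1,0.65],[0.3,1,0.3,0,0,-0.9,0.65],[0.3,1,0,0,0,0,0.65],[0.3,1,0,0,0,0,0.65]]])

```text
t: 27.62
ee_pos: [468.7, 176.0, 400.2]
orientation: [3.138, -0.13, -0.002]
ft_force: [0.8, -0.6, 0.1]
width: 57.0
grasp_force: 0.0
```

step_arm(targets=[[[0.1,1,0,0,0,0,0.65],[0,0.8,0,0,0,0,0.65],[0,0,0,0,0,0,0.65],[0,0,0,0,0,0,0.65],[0,0,0,0,0,0,0.65]]])

```text
t: 28.25
ee_pos: [473.0, 263.9, 400.8]
orientation: [3.138, -0.13, -0.002]
ft_force: [-0.2, -0.2, 0.9]
width: 57.2
grasp_force: 0.0
```

Run:
```python
from h import *
o=readout.get_obs();print(o['t'],o['ee_pos'],o['orientation'],o['qpos'])
d=snap('wrist','w13.png')
for b in blanks(d,37,(185,40,445,242)): print(np.round(b,1))
```

```text
28.25 [473.02507907 263.94253647 400.78277055] [ 3.13808921e+00 -1.30182271e-01 -1.58972210e-03] [ 4.87028602e-01  3.06585002e-01  1.81768726e+00 -2.15897613e-04
  1.01859996e+00  2.14085988e+00]
[487.2 217.2 145.2  59.7  86.1]
[541.1 236.1 191.9 156.9  89.4]
```

Run:
```python
from h import *
d=load('w13'); print([proj(d,p,1).round() for p in [(540.8,307,37),(461,313,37),(620,301,37)]])
for t in (200,212,222):
  for b in blanks(d,37,(185,40,310,242),1,t): print(t,np.round(b,1))
```

```text
[array([271., 154.]), array([274., 238.]), array([270.,  70.])]
200 [540.5 307.3 153.4  40.3  -4.3]
212 [540.5 307.3 153.3  40.1  -4.3]
222 [540.5 307.2 153.3  39.9  -4.3]
```

step_arm(targets=[[[0.46,0.93,-0.3,0,0,0,0.65],[0,0,-0.9,0,0,0,0.65],[0,0,-1,0,0,0,0.65],[0,0,-1,0,0,0,0.65],[0,0,-0.95,0,0,0,0.65]]])

```text
t: 28.92
ee_pos: [496.1, 310.9, 192.5]
orientation: [-3.139, 0.129, -0.001]
ft_force: [0.2, -0.2, 0.1]
width: 57.2
grasp_force: 0.0
```

step_arm(targets=[[[0,0,0,0,0,0,0.65],[0,0,0,0,0,0,0.3],[0,0,0,0,0,0,0.3],[0,0,0,0,0,0,0.3],[0,0,0,0,0,0,0.3]]])

```text
t: 29.55
ee_pos: [496.0, 311.7, 194.5]
orientation: [-3.139, 0.128, -0.001]
ft_force: [0.0, -2.4, 3.2]
width: 39.5
grasp_force: 30.0
```

step_arm(targets=[[[0,0,0.2,0,0,0,0.3],[0,0,0.8,0,0,0,0.3],[0,-0.3,1,0,0,0,0.3],[-0.2,-1,0.8,0,0,0,0.3],[-0.4,-1,0,0,0,1,0.3]]])

```text
t: 30.18
ee_pos: [467.0, 198.3, 336.0]
orientation: [-3.139, 0.014, -0.011]
ft_force: [0.5, -1.3, -2.5]
width: 39.7
grasp_force: 30.0
```

step_arm(targets=[[[-0.4,-1,0,0,0,1,0.3],[-0.4,-1,0,0,0,0.9,0.3],[-0.4,-1,0,0,0,0,0.3],[-0.1,-1,0,0,0,0,0.3],[0,-1,0,0,0,0,0.3]]])

```text
t: 30.8
ee_pos: [400.3, -52.6, 333.0]
orientation: [-3.136, -0.191, -0.001]
ft_force: [1.5, -0.3, -0.7]
width: 39.9
grasp_force: 30.0
```

Run:
```python
from h import *
held('w14.png')
```

```text
30.85 [400.8 -56.5 333.2] [3.134e+00 1.880e-01 2.000e-03] 39.665525302567346
far [123.7  18.6] [484.  -42.7  81.6  38.4   6.8]
```

step_arm(targets=[[[-0.03,-0.7,0,0,0,0,0.3],[0,-0.7,-0.1,0,0,0,0.3],[0,-0.7,-0.4,0,0,0,0.3],[0,0,-0.6,0,0,0,0.3],[0,0,-0.6,0,0,0,0.3]]])

```text
t: 31.48
ee_pos: [399.7, -156.8, 247.2]
orientation: [3.135, 0.189, 0.002]
ft_force: [-0.3, -0.7, -2.1]
width: 39.7
grasp_force: 30.0
```

step_arm(targets=[[[0,0,-0.3,0,0,0,0.3],[0,0,-0.08,0,0,0,0.3],[0,0,0,0,0,0,0.3],[0,0,0,0,0,0,0.3],[0,0,0,0,0,0,0.3]]])

```text
t: 32.1
ee_pos: [399.9, -156.4, 229.0]
orientation: [3.135, 0.191, 0.002]
ft_force: [-0.0, -0.9, -1.6]
width: 39.7
grasp_force: 30.0
```

Run:
```python
from h import *
d=snap('wrist','w15.png'); o=readout.get_obs(); print(o['ee_pos'],o['ft_force'])
g=d['pixels'].min(2)
z=o['ee_pos'][2]-163+9
q=blanks(d,z,(240,0,400,235),1,150)
for b in q: print(np.round(b,1), bedf(b))
for r in (60,140,200):
    xs=np.where(g[r,250:400]>150)[0]+250; print(r,xs.min(),xs.max(),bedf(onz(d,xs.min(),r,z,1)),bedf(onz(d,xs.max()+1,r,z,1)))
```

```text
[ 399.87011546 -156.41693552  228.95220697] [-0.62948025 -0.02145961 -1.46056765]
[ 487.  -147.2   88.3   40.2    6.5] [-22.5   5.8]
60 272 383 [-2.3 25.5] [ -2.2 -14.3]
140 271 382 [-31.7  26. ] [-31.7 -14. ]
200 272 380 [-53.6  26.1] [-53.6 -13.8]
```

step_arm(targets=[[[0.01,-0.1,0,0,0,0,0.3],[0.3,0.037,0,0,0,0,0.3],[0.4,0.05,0,0,0,0,0.3],[0.4,0.05,0,0,0,0,0.3],[0.2,0.025,0,0,0,0,0.3]]])

```text
t: 32.78
ee_pos: [459.1, -152.7, 226.0]
orientation: [-3.13, -0.193, 0.035]
ft_force: [-36.0, -18.9, 9.1]
width: 39.6
grasp_force: 30.2
```

step_arm(targets=[[[0,0,0,0,0,0,0.3],[0,0,-0.06,0,0,0,0.3],[0,0,-0.04,0,0,0,0.3],[0,0,0,0,0,0,0.3],[0,0,0,0,0,0,0.3]]])

```text
t: 33.4
ee_pos: [461.4, -152.4, 224.0]
orientation: [-3.131, -0.188, 0.02]
ft_force: [-24.9, 0.4, 35.8]
width: 39.7
grasp_force: 38.9
```

Contact again at the end of the slide. I release, back out and look.

step_arm(targets=[[[0,0,0,0,0,0,0.65],[0,0,0,0,0,0,0.65],[0,0,0.06,0,0,0,0.65],[-0.7,-0.086,0.05,0,0,0,0.65],[-0.8,-0.1,0.3,0,0,0,0.65]]])

```text
t: 34.02
ee_pos: [390.0, -162.6, 243.7]
orientation: [-3.136, -0.192, 0.0]
ft_force: [0.1, 0.9, 0.2]
width: 56.9
grasp_force: 0.0
```

step_arm(targets=[[[0,0.2,1,0,0,0,0.65],[0,0.8,1,0,0,0,0.65],[0,0.8,0.3,0,0,0,0.65],[0,0,0,0,0,0,0.65],[0,0,0,0,0,0,0.65]]])

```text
t: 34.65
ee_pos: [390.4, -73.7, 357.6]
orientation: [3.135, 0.192, 0.0]
ft_force: [-0.8, -0.8, 0.2]
width: 57.3
grasp_force: 0.0
```

Run:
```python
from h import *
d=snap('wrist','w16.png'); o=readout.get_obs(); print(o['t'],o['ee_pos'],o['orientation'])
g=d['pixels'].min(2)
for b in blanks(d,66,(370,60,500,235),1,180): print(np.round(b,1), bedf(b))
s=snap('scene','s16.png'); 
a=cv2.resize(d['pixels'][0:240,330:540],(394,450),interpolation=cv2.INTER_CUBIC)
b=cv2.resize(s['pixels'][180:270,230:310],(400,450),interpolation=cv2.INTER_CUBIC)
cv2.imwrite('pics/c16.png',np.hstack([a,b])[:,:,::-1])
```

```text
34.7 [390.32444418 -73.97187586 357.31888563] [ 3.13575900e+00  1.90409973e-01 -8.11232598e-04]
[ 484.9 -148.2  117.6   39.8    6.9] [-24.7   5.1]
```

View pics/c16.png

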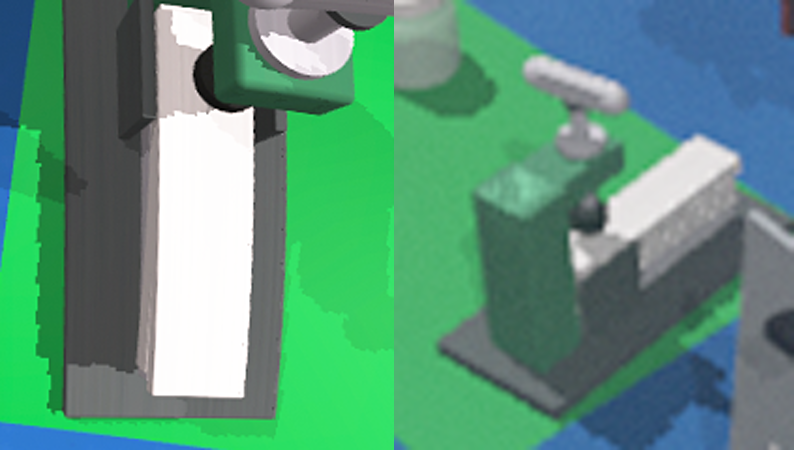

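The stack of three is flat. The top blank is about 3.5 mm short and 5 mm left, nearly at the left cheek. I'll square the pack by squeezing it with the fingers centred on the bed line.

step_arm(targets=[[[0.1,-0.9,0,0,0,0,0.9],[0.05,-0.9,-0.2,0,0,0,0.9],[0,0,-0.9,0,0,0,0.9],[0,0,-0.9,0,0,0,0.9],[0,0,-0.86,0,0,0,0.9]]])

```text
t: 35.38
ee_pos: [397.2, -164.6, 212.6]
orientation: [-3.136, -0.187, 0.001]
ft_force: [-0.3, -0.6, -0.4]
width: 79.0
grasp_force: 0.0
```

step_arm(targets=[[[0.3,0.037,0,0,0,0,0.9],[0.5,0.06,0,0,0,0,0.9],[0.5,0.06,0,0,0,0,0.9],[0.08,0.01,0,0,0,0,0.9],[0,0,0,0,0,0,0.9]]])

```text
t: 36.0
ee_pos: [466.8, -155.3, 215.5]
orientation: [3.135, 0.191, 0.001]
ft_force: [-0.1, -0.4, 0.5]
width: 78.9
grasp_force: 0.0
```

Now squeeze, then push gently about 4 mm towards the stop.

step_arm(targets=[[[0,0,0,0,0,0,0.3],[0,0,0,0,0,0,0.3],[0,0,0,0,0,0,0.3],[0,0,0,0,0,0,0.3],[0,0,0,0,0,0,0.3]]])

```text
t: 36.62
ee_pos: [466.2, -154.8, 214.6]
orientation: [-3.135, -0.19, 0.002]
ft_force: [-2.6, 3.6, 4.0]
width: 40.0
grasp_force: 29.8
```

step_arm(targets=[[[0,0,0,0,0,0,0.3],[0.03,0.004,0,0,0,0,0.3],[0.03,0.004,0,0,0,0,0.3],[0,0,0,0,0,0,0.3],[0,0,0,0,0,0,0.3]]])

```text
t: 37.25
ee_pos: [467.2, -154.7, 214.6]
orientation: [-3.134, -0.191, 0.01]
ft_force: [-12.6, -1.9, 13.8]
width: 39.8
grasp_force: 29.8
```

step_arm(targets=[[[0,0,0,0,0,0,0.9],[0,0,0,0,0,0,0.9],[-0.7,-0.086,0,0,0,0,0.9],[-0.8,-0.1,0,0,0,0,0.9],[0,0,1,0,0,0,0.9]]])

```text
t: 37.88
ee_pos: [391.5, -163.5, 262.5]
orientation: [-3.132, -0.188, 0.013]
ft_force: [0.7, -1.1, 0.1]
width: 78.6
grasp_force: 0.0
```

step_arm(targets=[[[0,0,1,0,0,0,0.9],[0,0,1,0,0,0,0.7],[0.4,0.3,0.8,0,0,0,0.5],[0,0,0,0,0,0,0.5],[0,0,0,0,0,0,0.5]]])

```text
t: 38.5
ee_pos: [414.3, -148.9, 404.0]
orientation: [-3.136, -0.191, 0.001]
ft_force: [0.4, 0.1, -0.6]
width: 45.3
grasp_force: 0.0
```

Run:
```python
from h import *
d=snap('wrist','w17.png'); o=readout.get_obs(); print(o['t'],o['ee_pos'],o['orientation'],o['qpos'])
a=load('top0'); s=snap('top','t17.png')
for b in blanks(d,66,(250,90,400,280),1,180): print(np.round(b,1), bedf(b))
c=cv2.resize(s['pixels'][195:305,355:425],(290,450),interpolation=cv2.INTER_CUBIC)
w=cv2.resize(d['pixels'][0:290,150:480],(500,450))
cv2.imwrite('pics/c17.png',np.hstack([w,c])[:,:,::-1])
print(proj(d,[554.7,-144.7,195],1))
```

```text
38.55 [ 414.02897983 -148.99437054  403.4405336 ] [-3.13500059 -0.19076986  0.00332735] [-3.72433425e-01  1.49799460e-01  2.02198206e+00 -2.07254862e-04
  9.72066394e-01  1.07692655e+00]
[ 481.3 -152.   108.6   40.     8.2] [-28.7   1.8]
[349.74552428  21.44763908]
```

View pics/c17.png

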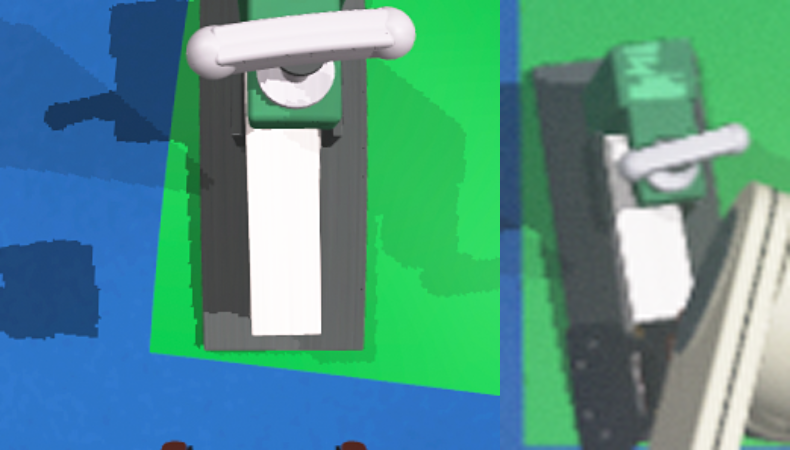

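The pack is square on the bed, with its front edge at crop (285,333). The T-bar's balls are at crop (208,53) and (395,33), and in the top view at (633,165) and (740,138).

Run:
```python
from h import *
np.set_printoptions(precision=1,suppress=True)
d=load('w17');t=load('t17')
L=tri([ray(d,287.3,34.2,1),ray(t,387.1,235.3)]);R=tri([ray(d,410.7,21.3,1),ray(t,412.9,228.7)])
print(L,R,(L+R)/2,np.degrees(np.arctan2((L-R)[1],(L-R)[0])),np.linalg.norm(L-R))
for z in (190,195,200):
    a,b=onz(d,287.3,34.2,z,1),onz(d,410.7,21.3,z,1);print(z,(a+b)/2,np.degrees(np.arctan2((a-b)[1],(a-b)[0])),np.linalg.norm(a-b))
```

```text
[ 543.4 -114.2  194.5] [ 557.4 -174.   203.8] [ 550.4 -144.1  199.2] 103.12243167643832 62.115877516491736
190 [ 553.9 -145.1  190. ] 105.13076845528975 64.95391665863977
195 [ 552.3 -145.   195. ] 105.13076845528985 63.274207118733194
200 [ 550.7 -144.9  200. ] 105.13076845528983 61.594497578826555
```

step_arm(targets=[[[0.6,0.02,0,0,0,1,0.5],[0.6,0.02,0,0,0,1,0.5],[0.6,0.02,0,0,0,1,0.5],[0.6,0.02,0,0,0,1,0.5],[0.38,0,0,0,0,1,0.5]]])

```text
t: 39.22
ee_pos: [554.4, -145.3, 402.7]
orientation: [-3.053, -0.735, 0.004]
ft_force: [-1.3, 0.4, -0.0]
width: 44.0
grasp_force: 0.0
```

step_arm(targets=[[[0,0,0,0,0,1,0.5],[0,0,0,0,0,1,0.5],[0,0,0,0,0,1,0.5],[0,0,0,0,0,1,0.5],[0,0,0,0,0,1,0.5]]])

```text
t: 39.85
ee_pos: [553.1, -145.4, 402.7]
orientation: [-2.879, -1.253, 0.004]
ft_force: [0.6, -0.1, -0.8]
width: 43.8
grasp_force: 0.0
```

step_arm(targets=[[[0,0,0,0,0,1,0.5],[0,0,0,0,0,1,0.5],[0,0,0,0,0,1,0.5],[0,0,0,0,0,1,0.5],[0,0,0,0,0,1,0.5]]])

```text
t: 40.48
ee_pos: [553.1, -145.4, 402.7]
orientation: [-2.617, -1.734, 0.004]
ft_force: [-0.2, 0.2, -0.5]
width: 43.8
grasp_force: 0.0
```

step_arm(targets=[[[0,0,0,0,0,1,0.5],[0,0,0,0,0,1,0.5],[0,0,0,0,0,1,0.5],[0,0,0,0,0,1,0.5],[0,0,0,0,0,1,0.5]]])

```text
t: 41.1
ee_pos: [553.1, -145.4, 402.7]
orientation: [-2.276, -2.162, 0.003]
ft_force: [-0.4, -0.5, 0.3]
width: 43.8
grasp_force: 0.0
```

step_arm(targets=[[[0,0,0,0,0,1,0.5],[0,0,0,0,0,1,0.5],[0,0,0,0,0,1,0.5],[0,0,0,0,0,1,0.5],[0,0,0,0,0,0.4,0.5]]])

```text
t: 41.72
ee_pos: [553.2, -145.3, 403.0]
orientation: [-1.92, -2.483, 0.002]
ft_force: [0.0, 0.7, 0.7]
width: 44.2
grasp_force: 0.0
```

```bash
cat >> h.py <<'E'
def st():
    from scipy.spatial.transform import Rotation as R
    o=readout.get_obs(); x=R.from_rotvec(o['orientation']).as_matrix()[:,0]
    print(round(o['t'],2),np.round(o['ee_pos'],1),'yaw',round(np.degrees(np.arctan2(x[1],x[0])),1),'q6',round(o['qpos'][5],2),'F',np.round(o['ft_force'],1),'M',np.round(o['moment'],2),'w',round(o['width'],1),o['grasp_force'])
E
python3 -c "from h import *;st()"
```

```text
41.73 [ 553.2 -145.3  403. ] yaw 104.6 q6 -0.53 F [0.  0.7 0.7] M [-0.05 -0.15  0.04] w 44.2 0.0
```

step_arm(targets=[[[0,0,-0.4,0,0,0,0.5],[0,0,-0.44,0,0,0,0.5],[0,0,0,0,0,0,0.5],[0,0,0,0,0,0,0.5],[0,0,0,0,0,0,0]]])

```text
t: 42.35
ee_pos: [554.0, -145.2, 363.5]
orientation: [1.922, 2.484, 0.001]
ft_force: [-0.2, -0.3, 0.3]
width: 37.3
grasp_force: 0.0
```

step_arm(targets=[[[0,0,0,0,0,0,0],[0,0,0,0,0,0,0],[0,0,0,0,0,0,0],[0,0,0,0,0,0,0],[0,0,0,0,0,0,0]]])

```text
t: 42.98
ee_pos: [553.7, -145.1, 363.0]
orientation: [1.922, 2.485, 0.0]
ft_force: [-1.5, 0.8, 4.8]
width: 13.6
grasp_force: 30.0
```

```bash
python3 -c "from h import *;st()"
```

```text
42.98 [ 553.7 -145.1  363. ] yaw 104.6 q6 -0.53 F [-1.5  0.8  4.8] M [-0.02  0.09  0.06] w 13.6 29.970393776893616
```

Bar gripped (14 mm). I turn clockwise, following it down.

step_arm(targets=[[[0,0,-0.007,0,0,-1,0],[0,0,-0.007,0,0,-1,0],[0,0,-0.007,0,0,-1,0],[0,0,-0.007,0,0,-1,0],[0,0,-0.007,0,0,-1,0]]])

```text
t: 43.6
ee_pos: [553.7, -145.1, 361.2]
orientation: [2.327, 2.111, -0.0]
ft_force: [-1.1, 0.6, 4.5]
width: 13.9
grasp_force: 30.0
```

step_arm(targets=[[[0,0,-0.007,0,0,-1,0],[0,0,-0.007,0,0,-1,0],[0,0,-0.007,0,0,-1,0],[0,0,-0.007,0,0,-1,0],[0,0,-0.007,0,0,-1,0]]])

```text
t: 44.22
ee_pos: [553.6, -145.1, 359.5]
orientation: [-2.658, -1.675, 0.0]
ft_force: [-1.7, 0.7, 3.7]
width: 14.2
grasp_force: 30.0
```

```bash
python3 -c "from h import *;st()"
```

```text
44.23 [ 553.6 -145.1  359.5] yaw 64.4 q6 0.17 F [-1.7  0.7  3.7] M [-0.    0.26  0.07] w 14.2 29.968574345111847
```

step_arm(targets=[[[0,0,-0.007,0,0,-1,0],[0,0,-0.007,0,0,-1,0],[0,0,-0.007,0,0,-1,0],[0,0,-0.007,0,0,-1,0],[0,0,-0.007,0,0,-1,0]]])

```text
t: 44.85
ee_pos: [553.6, -145.1, 357.7]
orientation: [-2.908, -1.188, 0.001]
ft_force: [-2.0, 1.0, 4.4]
width: 14.1
grasp_force: 30.0
```

step_arm(targets=[[[0,0,-0.007,0,0,-1,0],[0,0,-0.007,0,0,-1,0],[0,0,-0.007,0,0,-1,0],[0,0,-0.007,0,0,-1,0],[0,0,-0.007,0,0,-1,0]]])

```text
t: 45.48
ee_pos: [553.5, -145.0, 355.9]
orientation: [-3.07, -0.665, 0.001]
ft_force: [-1.9, 0.6, 5.5]
width: 13.4
grasp_force: 30.0
```

```bash
python3 -c "from h import *;st()"
```

```text
45.48 [ 553.5 -145.   355.9] yaw 24.4 q6 0.87 F [-1.9  0.6  5.5] M [0.09 0.38 0.13] w 13.4 29.968799650669098
```

step_arm(targets=[[[0,0,-0.007,0,0,-1,0],[0,0,-0.007,0,0,-1,0],[0,0,-0.007,0,0,-1,0],[0,0,-0.007,0,0,-1,0],[0,0,-0.007,0,0,-1,0]]])

```text
t: 46.1
ee_pos: [553.5, -144.9, 354.2]
orientation: [-3.139, -0.121, 0.001]
ft_force: [-2.6, 1.1, 4.8]
width: 13.7
grasp_force: 30.0
```

```bash
python3 -c "from h import *;st()"
```

```text
46.1 [ 553.5 -144.9  354.2] yaw 4.4 q6 1.22 F [-2.6  1.1  4.8] M [0.16 0.42 0.13] w 13.7 29.96891051530838
```

step_arm(targets=[[[0,0,-0.007,0,0,-1,0],[0,0,-0.007,0,0,-1,0],[0,0,-0.007,0,0,-1,0],[0,0,-0.007,0,0,-1,0],[0,0,-0.007,0,0,-1,0]]])

```text
t: 46.72
ee_pos: [553.5, -144.9, 352.4]
orientation: [-3.112, 0.426, 0.001]
ft_force: [-1.9, 1.7, 5.0]
width: 14.1
grasp_force: 30.0
```

```bash
python3 -c "from h import *;st()"
```

```text
46.73 [ 553.5 -144.9  352.4] yaw -15.6 q6 1.57 F [-1.9  1.7  5. ] M [0.32 0.46 0.09] w 14.1 29.96896594762802
```

step_arm(targets=[[[0,0,-0.007,0,0,-1,0],[0,0,-0.007,0,0,-1,0],[0,0,-0.007,0,0,-1,0],[0,0,-0.007,0,0,-1,0],[0,0,-0.007,0,0,-1,0]]])

```text
t: 47.35
ee_pos: [553.5, -144.8, 350.7]
orientation: [-2.991, 0.96, 0.001]
ft_force: [-2.8, 2.5, 5.7]
width: 13.8
grasp_force: 30.0
```

```bash
python3 -c "from h import *;st()"
```

```text
47.35 [ 553.5 -144.8  350.7] yaw -35.6 q6 1.91 F [-2.8  2.5  5.7] M [0.39 0.42 0.07] w 13.8 29.968900680541992
```

step_arm(targets=[[[0,0,-0.007,0,0,-1,0],[0,0,-0.007,0,0,-1,0],[0,0,-0.007,0,0,-1,0],[0,0,-0.007,0,0,-1,0],[0,0,-0.007,0,0,-1,0]]])

```text
t: 47.98
ee_pos: [553.6, -144.8, 349.0]
orientation: [-2.779, 1.464, 0.001]
ft_force: [-1.5, 2.2, 4.4]
width: 14.1
grasp_force: 30.0
```

```bash
python3 -c "from h import *;st()"
```

```text
47.98 [ 553.6 -144.8  349. ] yaw -55.6 q6 2.26 F [-1.5  2.2  4.4] M [0.5  0.29 0.19] w 14.1 29.968632459640503
```

No clear resistance yet after 2.8 rad. I let go, rise, turn back half a turn and regrip.

step_arm(targets=[[[0,0,0,0,0,0,0.5],[0,0,0,0,0,0,0.5],[0,0,0.4,0,0,0,0.5],[0,0,0.6,0,0,1,0.5],[0,0,0,0,0,1,0.5]]])

```text
t: 48.6
ee_pos: [554.4, -145.3, 400.9]
orientation: [-2.878, 1.259, -0.007]
ft_force: [0.1, 0.5, -0.4]
width: 44.1
grasp_force: 0.0
```

step_arm(targets=[[[0,0,0,0,0,1,0.5],[0,0,0,0,0,1,0.5],[0,0,0,0,0,1,0.5],[0,0,0,0,0,1,0.5],[0,0,0,0,0,1,0.5]]])

```text
t: 49.22
ee_pos: [553.6, -145.2, 398.5]
orientation: [3.053, -0.741, -0.0]
ft_force: [0.1, -0.4, -0.8]
width: 44.3
grasp_force: 0.0
```

step_arm(targets=[[[0,0,0,0,0,1,0.5],[0,0,0,0,0,1,0.5],[0,0,0,0,0,1,0.5],[0,0,0,0,0,1,0.5],[0,0,0,0,0,1,0.5]]])

```text
t: 49.85
ee_pos: [553.6, -145.1, 398.5]
orientation: [-3.135, 0.199, 0.0]
ft_force: [0.2, -0.2, -0.1]
width: 43.9
grasp_force: 0.0
```

step_arm(targets=[[[0,0,0,0,0,1,0.5],[0,0,0,0,0,1,0.5],[0,0,0,0,0,1,0.5],[0,0,0,0,0,1,0.5],[0,0,0,0,0,1,0.5]]])

```text
t: 50.48
ee_pos: [553.6, -145.2, 398.5]
orientation: [-3.122, -0.348, 0.0]
ft_force: [0.1, -0.5, 0.5]
width: 43.8
grasp_force: 0.0
```

step_arm(targets=[[[0,0,0,0,0,1,0.5],[0,0,0,0,0,1,0.5],[0,0,0,0,0,1,0.5],[0,0,0,0,0,1,0.5],[0,0,0,0,0,1,0.5]]])

```text
t: 51.1
ee_pos: [553.7, -145.2, 398.5]
orientation: [-3.014, -0.885, 0.0]
ft_force: [-0.3, 0.7, 0.1]
width: 43.9
grasp_force: 0.0
```

step_arm(targets=[[[0,0,0,0,0,1,0.5],[0,0,0,0,0,1,0.5],[0,0,0,0,0,1,0.5],[0,0,0,0,0,1,0.5],[0,0,0,0,0,1,0.5]]])

```text
t: 51.72
ee_pos: [553.6, -145.2, 398.5]
orientation: [-2.815, -1.395, 0.0]
ft_force: [-0.7, 0.2, -1.2]
width: 44.1
grasp_force: 0.0
```

step_arm(targets=[[[0,0,0,0,0,1,0.5],[0,0,0,0,0,1,0.5],[0,0,0,0,0,1,0.5],[0,0,0,0,0,1,0.5],[0,0,0,0,0,1,0.5]]])

```text
t: 52.35
ee_pos: [553.7, -145.1, 398.5]
orientation: [-2.53, -1.862, 0.0]
ft_force: [-0.5, 0.6, -0.3]
width: 44.0
grasp_force: 0.0
```

step_arm(targets=[[[0,0,0,0,0,1,0.5],[0,0,0,0,0,1,0.5],[0,0,0,0,0,1,0.5],[0,0,0,0,0,1,0.5],[0,0,0,0,0,1,0.5]]])

```text
t: 52.98
ee_pos: [553.6, -145.2, 398.5]
orientation: [-2.168, -2.273, 0.0]
ft_force: [-0.2, 0.0, 0.1]
width: 44.2
grasp_force: 0.0
```

step_arm(targets=[[[0,0,0,0,0,1,0.5],[0,0,0,0,0,1,0.5],[0,0,0,0,0,1,0.5],[0,0,0,0,0,1,0.5],[0,0,0,0,0,1,0.5]]])

```text
t: 53.6
ee_pos: [553.7, -145.1, 398.4]
orientation: [-1.74, -2.615, 0.0]
ft_force: [-0.0, 0.6, 0.7]
width: 44.1
grasp_force: 0.0
```

step_arm(targets=[[[0,0,0,0,0,1,0.5],[0,0,0,0,0,1,0.5],[0,0,0,0,0,1,0.5],[0,0,0,0,0,0,0.5],[0,0,0,0,0,0,0.5]]])

```text
t: 54.22
ee_pos: [553.6, -145.1, 398.6]
orientation: [-1.463, -2.78, 0.0]
ft_force: [-0.7, -0.2, -1.0]
width: 43.8
grasp_force: 0.0
```

Run:
```python
from h import *
st(); s=snap('top','t18.png')
o=readout.get_obs()
```

```text
54.23 [ 553.6 -145.1  398.6] yaw 124.5 q6 -0.88 F [-0.7 -0.2 -1. ] M [-0.   -0.1  -0.04] w 43.8 0.0
```

step_arm(targets=[[[0,0,-0.5,0,0,0,0.5],[0,0,-0.48,0,0,0,0.5],[0,0,0,0,0,0,0.5],[0,0,0,0,0,0,0],[0,0,0,0,0,0,0]]])

```text
t: 54.9
ee_pos: [554.1, -145.2, 350.8]
orientation: [1.461, 2.779, 0.001]
ft_force: [-0.1, 0.4, 0.4]
width: 27.3
grasp_force: 0.0
```

step_arm(targets=[[[0,0,0,0,0,0,0],[0,0,0,0,0,0,0],[0,0,0,0,0,0,0],[0,0,0,0,0,0,0],[0,0,0,0,0,0,0]]])

```text
t: 55.52
ee_pos: [553.9, -145.2, 350.3]
orientation: [1.461, 2.78, 0.0]
ft_force: [-1.7, 0.7, 7.0]
width: 13.7
grasp_force: 30.0
```

```bash
python3 -c "from h import *;st()"
```

```text
55.52 [ 553.9 -145.2  350.3] yaw 124.6 q6 -0.88 F [-1.7  0.7  7. ] M [-0.04  0.13  0.14] w 13.7 30.00051587820053
```

step_arm(targets=[[[0,0,-0.007,0,0,-1,0],[0,0,-0.007,0,0,-1,0],[0,0,-0.007,0,0,-1,0],[0,0,-0.007,0,0,-1,0],[0,0,-0.007,0,0,-1,0]]])

```text
t: 56.15
ee_pos: [553.8, -145.2, 348.6]
orientation: [1.924, 2.483, -0.0]
ft_force: [-2.2, -0.1, 7.1]
width: 13.8
grasp_force: 30.0
```

```bash
python3 -c "from h import *;st()"
```

```text
56.15 [ 553.8 -145.2  348.6] yaw 104.4 q6 -0.53 F [-2.2 -0.1  7.1] M [-0.11  0.27  0.22] w 13.8 30.00679761171341
```

step_arm(targets=[[[0,0,-0.007,0,0,-1,0],[0,0,-0.007,0,0,-1,0],[0,0,-0.007,0,0,-1,0],[0,0,-0.007,0,0,-1,0],[0,0,-0.007,0,0,-1,0]]])

```text
t: 56.78
ee_pos: [553.7, -145.2, 346.9]
orientation: [2.326, 2.111, -0.0]
ft_force: [-2.5, -0.3, 7.4]
width: 13.8
grasp_force: 30.0
```

```bash
python3 -c "from h import *;st()"
```

```text
56.77 [ 553.7 -145.2  346.9] yaw 84.4 q6 -0.18 F [-2.5 -0.3  7.4] M [-0.15  0.4   0.28] w 13.8 30.01328319311142
```

step_arm(targets=[[[0,0,-0.007,0,0,-1,0],[0,0,-0.007,0,0,-1,0],[0,0,-0.007,0,0,-1,0],[0,0,-0.007,0,0,-1,0],[0,0,0,0,0,0,0]]])

```text
t: 57.4
ee_pos: [553.6, -145.2, 345.5]
orientation: [2.596, 1.768, -0.001]
ft_force: [-3.1, -1.1, 8.4]
width: 13.8
grasp_force: 30.0
```

```bash
python3 -c "from h import *;st()"
```

```text
57.4 [ 553.6 -145.2  345.5] yaw 68.5 q6 0.1 F [-3.1 -1.1  8.4] M [-0.13  0.43  0.05] w 13.8 29.999619126319885
```

step_arm(targets=[[[0,0,-0.007,0,0,-1,0],[0,0,-0.007,0,0,-1,0],[0,0,-0.007,0,0,-1,0],[0,0,-0.007,0,0,-1,0],[0,0,-0.007,0,0,-1,0]]])

```text
t: 58.02
ee_pos: [553.5, -145.2, 343.8]
orientation: [2.865, 1.289, -0.001]
ft_force: [-3.6, -0.3, 9.9]
width: 14.0
grasp_force: 30.0
```

```bash
python3 -c "from h import *;st()"
```

```text
58.02 [ 553.5 -145.2  343.8] yaw 48.5 q6 0.45 F [-3.6 -0.3  9.9] M [-0.03  0.69  0.33] w 14.0 30.03356784582138
```

step_arm(targets=[[[0,0,0,0,0,0,0],[0,0,-0.007,0,0,-1,0],[0,0,-0.007,0,0,-1,0],[0,0,-0.007,0,0,-1,0],[0,0,-0.007,0,0,-1,0]]])

```text
t: 58.65
ee_pos: [553.4, -145.1, 342.5]
orientation: [3.016, 0.878, -0.001]
ft_force: [-5.0, 0.2, 10.2]
width: 13.5
grasp_force: 30.0
```

```bash
python3 -c "from h import *;st()"
```

```text
58.65 [ 553.4 -145.1  342.5] yaw 32.5 q6 0.73 F [-5.   0.2 10.2] M [0.06 0.76 0.41] w 13.5 30.048699975013733
```

Resistance rose from about 0.13 to 0.41 N m, which is roughly 50 N. That's firm but not forced, so I release and go to the lid knob.

step_arm(targets=[[[0,0,0,0,0,0,0.5],[0,0,0,0,0,0,0.5],[0,0,0.5,0,0,0,0.5],[0,0,1,0,0,-1,0.5],[0,0,1,0,0,-1,0.5]]])

```text
t: 59.28
ee_pos: [553.6, -145.1, 467.4]
orientation: [-3.07, -0.665, 0.002]
ft_force: [0.3, -0.0, 0.6]
width: 43.8
grasp_force: 0.0
```

step_arm(targets=[[[0.4,1,0.9,0,0,-1,0.5],[0.4,1,0,0,0,-1,0.5],[0.4,1,0,0,0,-1,0.5],[0.4,1,0,0,0,-1,0.5],[0.4,1,0,0,0,-1,0.5]]])

```text
t: 59.9
ee_pos: [652.0, 101.2, 506.4]
orientation: [3.139, 0.122, -0.0]
ft_force: [0.6, -0.4, -0.6]
width: 44.3
grasp_force: 0.0
```

step_arm(targets=[[[0.16,1,0,0,0,-1,0.5],[0,0.18,0,0,0,-1,0.5],[0,0,0,0,0,-0.3,0.5],[0,0,0,0,0,0,0.5],[0,0,0,0,0,0,0.5]]])

```text
t: 60.52
ee_pos: [659.5, 157.5, 506.8]
orientation: [3.139, -0.128, 0.0]
ft_force: [-1.1, -0.0, 0.4]
width: 43.7
grasp_force: 0.0
```

Run:
```python
from h import *
st(); d=snap('wrist','w19.png'); t=snap('top','t19.png')
# knob expected
p=[658,164,240]; print('knob proj wrist',proj(d,p,1),'top',proj(t,p))
g=t['pixels'].max(2)
# lid top-edge in top view around expected
for n,q in [('pack',(250,0))]: pass
m=(d['pixels'].max(2)<45).astype(np.uint8); k,l,s,c=cv2.connectedComponentsWithStats(m)
print([(s[i].tolist()) for i in range(1,k) if s[i,4]>150])
```

```text
60.52 [659.5 157.5 506.8] yaw -4.7 q6 1.87 F [-1.1 -0.   0.4] M [ 0.04 -0.09  0.01] w 43.7 0.0
knob proj wrist [314.91423855 255.92648727] top [270.35092925 182.76139184]
[[296, 247, 37, 50, 319], [255, 288, 116, 82, 1795], [369, 288, 24, 82, 1005], [109, 330, 118, 47, 3853], [404, 330, 136, 109, 4756], [0, 377, 640, 103, 22036], [211, 392, 34, 47, 746]]
```

The knob is where I left it. I go down and grip.

step_arm(targets=[[[0.04,0.13,-0.3,0,0,0,0.6],[0,0,-0.6,0,0,0,0.6],[0,0,-0.6,0,0,0,0.6],[0,0,-0.55,0,0,0,0.6],[0,0,0,0,0,0,0.2]]])

```text
t: 61.25
ee_pos: [660.7, 164.9, 400.9]
orientation: [3.138, -0.127, -0.009]
ft_force: [0.9, -0.3, 0.5]
width: 45.4
grasp_force: 0.0
```

step_arm(targets=[[[0,0,0,0,0,0,0.2],[0,0,0,0,0,0,0.2],[0,0,0,0,0,0,0.2],[0,0,0,0,0,0,0.2],[0,0,0,0,0,0,0.2]]])

```text
t: 61.88
ee_pos: [661.8, 164.1, 405.6]
orientation: [3.138, -0.127, 0.003]
ft_force: [0.1, -5.2, 0.8]
width: 25.3
grasp_force: 30.0
```

step_arm(targets=[[[-0.37,0.03,0.02,0,0,0,0.2],[-0.37,0.03,-0.02,0,0,0,0.2],[-0.37,0.03,-0.06,0,0,0,0.2],[-0.36,0.03,-0.09,0,0,0,0.2],[-0.35,0.03,-0.13,0,0,0,0.2]]])

```text
t: 62.5
ee_pos: [570.9, 171.3, 392.6]
orientation: [3.137, -0.127, 0.008]
ft_force: [1.0, -9.7, 4.7]
width: 25.7
grasp_force: 30.0
```

step_arm(targets=[[[-0.34,0.03,-0.17,0,0,0,0.2],[-0.32,0.03,-0.21,0,0,0,0.2],[-0.3,0.02,-0.24,0,0,0,0.2],[-0.28,0.02,-0.26,0,0,0,0.2],[-0.25,0.02,-0.28,0,0,0,0.2]]])

```text
t: 63.12
ee_pos: [495.5, 177.3, 333.1]
orientation: [3.137, -0.126, 0.002]
ft_force: [-0.0, -10.5, 2.1]
width: 25.6
grasp_force: 30.0
```

step_arm(targets=[[[-0.22,0.02,-0.31,0,0,0,0.2],[-0.19,0.01,-0.33,0,0,0,0.2],[-0.15,0.01,-0.34,0,0,0,0.2],[-0.12,0.01,-0.36,0,0,0,0.2],[-0.08,0.01,-0.37,0,0,0,0.2]]])

```text
t: 63.75
ee_pos: [458.4, 180.3, 248.2]
orientation: [3.137, -0.124, 0.003]
ft_force: [-1.2, -26.2, 50.1]
width: 25.6
grasp_force: 30.0
```

Lid shut (pressing at the original height). I release and go to the open hasp.

step_arm(targets=[[[0,0,0.04,0,0,0,0.6],[0,0,0,0,0,0,0.6],[0,0,0.8,0,0,0,0.6],[0,0,1,0,0,0,0.6],[-0.3,0.7,0.3,0,0,0,0.6]]])

```text
t: 64.38
ee_pos: [444.4, 216.5, 357.4]
orientation: [-3.136, 0.132, -0.009]
ft_force: [0.4, 0.7, -0.9]
width: 52.4
grasp_force: 0.0
```

step_arm(targets=[[[-0.6,0.9,0,0,0,0,0.6],[-0.56,0.9,0,0,0,0,0.6],[0,0,0,0,0,0,0.6],[0,0,0,0,0,0,0.6],[0,0,0,0,0,0,0.6]]])

```text
t: 65.0
ee_pos: [385.5, 305.7, 353.8]
orientation: [-3.139, 0.13, -0.0]
ft_force: [-0.7, 0.5, -0.3]
width: 52.6
grasp_force: 0.0
```

Run:
```python
from h import *
st(); d=snap('wrist','w20.png')
print(proj(d,[386.5,305.6,90],1))
# knob top & lid front edge check
m=(d['pixels'].max(2)<50).astype(np.uint8); m[285:]=0; k,l,s,c=cv2.connectedComponentsWithStats(m)
for i in range(1,k):
    if s[i,4]>150: print(s[i].tolist(), onz(d,*c[i],96,1))
g=d['pixels'].astype(int); 
for u in range(320,460,20):
    col=g[:,u]; b=np.where((col[:,2]>col[:,0]+60))[0]; b=b[b>150]; print(u,b[:1], onz(d,u,b[0],58,1).round(1) if len(b) else '')
```

```text
65.0 [385.5 305.7 353.8] yaw -4.7 q6 2.3 F [-0.7  0.5 -0.3] M [ 0.03 -0.02 -0.02] w 52.6 0.0
[324.25253626 253.18171271]
[464, 135, 50, 22, 516] [454.92957319 194.67659473  96.        ]
320 [194] [422.8 305.8  58. ]
340 [259] [370.6 294.6  58. ]
360 [173] [436.2 274.9  58. ]
380 [173] [435.3 260.   58. ]
400 [173] [434.4 244.8  58. ]
420 [174] [432.8 229.2  58. ]
440 [175] [431.3 213.3  58. ]
```

The lid edge is back at its shut place. I go down and grip the hasp tab.

step_arm(targets=[[[0.02,0,-0.6,0,0,0,0.6],[0,0,-0.6,0,0,0,0.6],[0,0,-0.6,0,0,0,0.6],[0,0,-0.2,0,0,0,0.6],[0,0,0,0,0,0,0.2]]])

```text
t: 65.68
ee_pos: [386.3, 306.0, 253.5]
orientation: [3.138, -0.129, -0.001]
ft_force: [0.3, 0.1, 0.3]
width: 45.7
grasp_force: 0.0
```

step_arm(targets=[[[0,0,0,0,0,0,0.2],[0,0,0,0,0,0,0.2],[0,0,0,0,0,0,0.2],[0,0,0,0,0,0,0.2],[0,0,0,0,0,0,0.2]]])

```text
t: 66.3
ee_pos: [385.9, 306.0, 254.2]
orientation: [3.138, -0.127, 0.0]
ft_force: [0.7, -5.2, 1.3]
width: 25.6
grasp_force: 30.0
```

step_arm(targets=[[[0.09,-0.01,0.11,0,0,0,0.2],[0.1,-0.01,0.1,0,0,0,0.2],[0.11,-0.01,0.08,0,0,0,0.2],[0.12,-0.01,0.07,0,0,0,0.2],[0.13,-0.01,0.05,0,0,0,0.2]]])

```text
t: 66.92
ee_pos: [413.1, 303.7, 273.7]
orientation: [3.138, -0.128, -0.004]
ft_force: [0.8, 3.1, -21.2]
width: 25.1
grasp_force: 30.0
```

step_arm(targets=[[[0.14,-0.01,0.03,0,0,0,0.2],[0.14,-0.01,0.01,0,0,0,0.2],[0.14,-0.01,-0.01,0,0,0,0.2],[0.14,-0.01,-0.03,0,0,0,0.2],[0.13,-0.01,-0.05,0,0,0,0.2]]])

```text
t: 67.55
ee_pos: [447.8, 301.1, 272.6]
orientation: [3.138, -0.127, -0.003]
ft_force: [-8.5, -1.4, 0.5]
width: 25.6
grasp_force: 30.0
```

step_arm(targets=[[[0.12,-0.01,-0.07,0,0,0,0.2],[0.11,-0.01,-0.08,0,0,0,0.2],[0.1,-0.01,-0.1,0,0,0,0.2],[0.09,-0.01,-0.11,0,0,0,0.2],[0,0,0,0,0,0,0.2]]])

```text
t: 68.18
ee_pos: [470.4, 299.2, 255.6]
orientation: [-3.139, 0.127, -0.004]
ft_force: [-0.5, -4.4, 2.4]
width: 25.7
grasp_force: 30.0
```

step_arm(targets=[[[0,0,-0.05,0,0,0,0.2],[0,0,-0.04,0,0,0,0.2],[0,0,0,0,0,0,0.2],[0,0,0,0,0,0,0.2],[0,0,0,0,0,0,0.2]]])

```text
t: 68.8
ee_pos: [471.3, 299.1, 252.7]
orientation: [-3.138, 0.126, -0.009]
ft_force: [1.0, -10.4, 14.8]
width: 25.8
grasp_force: 30.0
```

step_arm(targets=[[[0,0,0,0,0,0,0.6],[0,0,0,0,0,0,0.6],[0,0,0.6,0,0,0,0.6],[0,0,0.8,0,0,0.25,0.6],[-0.23,-0.26,0.26,0,0,0,0.6]]])

```text
t: 69.42
ee_pos: [458.9, 287.6, 335.2]
orientation: [-3.137, 0.098, -0.009]
ft_force: [0.3, -0.0, -0.9]
width: 52.9
grasp_force: 0.0
```

step_arm(targets=[[[0,0,0,0,0,0,0.6],[0,0,0,0,0,0,0.6],[0,0,0,0,0,0,0.6],[0,0,0,0,0,0,0.6],[0,0,0,0,0,0,0.6]]])

```text
t: 70.05
ee_pos: [457.5, 286.5, 331.8]
orientation: [3.14, -0.1, -0.001]
ft_force: [-0.3, 0.4, -0.7]
width: 52.6
grasp_force: 0.0
```

Run:
```python
from h import *
st(); d=snap('wrist','w21.png'); a=load('w2')
A=cv2.cvtColor(a['pixels'],cv2.COLOR_RGB2GRAY);B=cv2.cvtColor(d['pixels'],cv2.COLOR_RGB2GRAY)
for n,(x0,y0,x1,y1) in dict(tab=(278,226,328,262),barrel=(268,262,342,296),knob=(445,235,502,274),line=(245,60,525,95),lidcorner=(190,255,260,285)).items():
    r=cv2.matchTemplate(B[y0-15:y1+15,x0-15:x1+15],A[y0:y1,x0:x1],cv2.TM_CCOEFF_NORMED); _,v,_,l=cv2.minMaxLoc(r); print(n,round(v,2),l[0]-15,l[1]-15)
print('expected shift', [ (proj(d,p,1)-proj(a,p,1)).round(1) for p in [(470.7,298,100),(428,301,58),(457,181,96),(583,230,58)]])
# pack check on top camera, compare front edge
t=snap('top','t21.png'); 
for b in blanks(t,66,(370,235,415,300),0,180) if True else []: print('pack',np.round(b,1),bedf(b))
m=[x for x in ('mug',)]
t0=load('top0'); D=cv2.absdiff(t0['pixels'],t['pixels']).max(2)
for n,(x0,y0,x1,y1) in dict(mug=(460,190,515,240),jar=(485,258,530,295),driver=(120,260,170,325)).items(): print(n,(D[y0:y1,x0:x1]>60).mean().round(3))
```

```text
70.05 [457.5 286.5 331.8] yaw -3.6 q6 2.17 F [-0.3  0.4 -0.7] M [ 0.03 -0.02  0.  ] w 52.6 0.0
tab 0.91 0 -2
barrel 0.95 0 -1
knob 0.98 3 -2
line 0.98 2 -4
lidcorner 0.96 -1 0
expected shift [array([ 0.4, -1.4]), array([ 0.5, -0.6]), array([ 3.3, -1.7]), array([ 1.2, -4.2])]
mug 0.0
jar 0.0
driver 0.709
```

The lid, knob, tab and barrel all match their shut appearance to a pixel. Last check: the pack and the screwdriver.

step_arm(targets=[[[0,0,0.5,0,0,0,0.6],[-0.2,-1,0,0,0,1,0.6],[-0.4,-1,0,0,0,1,0.6],[-0.4,-1,0,0,0,0.6,0.6],[-0.3,-1,0,0,0,0,0.6]]])

```text
t: 70.78
ee_pos: [391.5, 85.2, 357.3]
orientation: [3.136, 0.187, 0.001]
ft_force: [0.9, -0.7, -0.3]
width: 52.6
grasp_force: 0.0
```

step_arm(targets=[[[0,-1,0,0,0,0,0.6],[0,-1,0,0,0,0,0.6],[0,-1,0,0,0,0,0.6],[0,-0.2,0,0,0,0,0.6],[0,0,0,0,0,0,0.6]]])

```text
t: 71.4
ee_pos: [392.4, -73.8, 357.2]
orientation: [-3.136, -0.182, 0.0]
ft_force: [-0.3, 0.3, 0.1]
width: 52.4
grasp_force: 0.0
```

Run:
```python
from h import *
st(); d=snap('wrist','w22.png')
for t in (150,180):
  for b in blanks(d,66,(370,60,500,235),1,t): print('pack',np.round(b,1), bedf(b))
B=cv2.cvtColor(d['pixels'],cv2.COLOR_RGB2GRAY);A=cv2.cvtColor(load('w16')['pixels'],cv2.COLOR_RGB2GRAY)
a=load('w2')['pixels'].astype(int);b=load('w21')['pixels'].astype(int)
for p in (a,b):
    m=(p[...,0]>150)&(p[...,1]<60); m[:, 200:]=0; m[320:]=0; ys,xs=np.where(m); print('driver',xs.mean(),ys.mean(),m.sum())
t=snap('top','t22.png');D=cv2.absdiff(load('top0')['pixels'],t['pixels']).max(2)
print([(D[y0:y1,x0:x1]>60).mean().round(3) for x0,y0,x1,y1 in [(460,190,515,240),(485,258,530,295),(120,260,170,325)]])
```

```text
71.4 [392.4 -73.8 357.2] yaw 6.6 q6 1.24 F [-0.3  0.3  0.1] M [ 0.03 -0.01 -0.01] w 52.4 0.0
pack [ 485.5 -150.8  118.1   40.3    8.7] [-24.4   2.4]
pack [ 485.8 -150.9  117.7   39.7    8.5] [-24.1   2.3]
driver 116.18068535825545 306.5716510903427 642
driver 114.45234248788368 306.68174474959613 619
[np.float64(0.0), np.float64(0.0), np.float64(0.0)]
```

```bash
python3 -c "from h import *;print(ctrl.close_job())"
```

```text
the job is handed in; nothing more can be done
None
```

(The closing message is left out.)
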